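Hook the control box out from under the pipes and lock its lid

ROBOT

A 6-joint arm with a two-finger parallel gripper is mounted at the origin on the work surface. World frame = base frame: x ahead of the robot, y to its left, z up, the work surface at z = 0. Lengths are in mm, angles in rad, forces in N, time in s.
With the tool pointing down it reaches from about 300 to 825 mm from the base axis. Payload 5.4 kg.
Tool frame: the origin (TCP) lies on the mounting face of the last link; the fingertips stand 190 mm ahead of it and the grasp point (between the pads) lies 171 mm ahead of it (arm.finger_overhang is the distance from the TCP to the fingertips, in mm); z points along the fingers, x is the direction in which the jaws open and shut, and the axes are right-handed (so a half turn about z gives the same grasp; the last joint's range is limited). The gripper opens to 92 mm and grips with 3 to 60 N. Pads are 20 mm wide; open, the fingers measure 128 mm over their backs; the gripper's body (75 mm by 189 mm) begins 69 mm behind the grasp point.
Start: joints at [1.03, 0.158, 1.597, -0, 1.386, -0.21], TCP at [186.77, 543.806, 404.701] pointing down, gripper open.
Joint ranges: [-2.91, 2.91], [-0.94, 2.29], [0.18, 2.7], [-1.29, 4.43], [0.17, 2.64], [-3, 3]. Speed limits (rad/s): [2.57, 2.57, 3.14, 3.14, 3.14, 3.14].

INTERFACE

Orientations are given as a unit quaternion [w, x, y, z].
In Python, from cell import arm gives the robot as it stands.
- The arm moves only by the shell command python3 -m creep 'ROWS' [OPENING] [FORCE]. ROWS is JSON, a list of rows, each a list of 4 numbers: the shift along the tool's x, y, z in mm, then the turn about the tool's z in degrees. A call has 1 to 12 rows; each row shifts and turns the pose as measured when the row begins, along the tool's axes as they then stand; what a row does not reach is not made up. A row lasts 1/12 s, in which the tool goes at most 41.7 mm and 7.16 degrees, less where a joint would pass 70% of its speed; a pose out of reach is approached as far as the arm can. A call with a gripper value outside its range is refused whole. OPENING is the opening, from 0 (shut) to 1 (fully open), set as the call begins (- or left out, the last holds). The fingers move at their own pace and stop on an object; FORCE is the grip in N (left out, the last holds). Time passes only in rows, so rows that do not move let the fingers close. It gives the time, the measured TCP pose, the force and the opening at its end, in the units of the state.
- arm.observe(): the state, without advancing time (a new reading comes with each control period).
- arm.read_camera(name): name is "scene" or "top" or "wrist"; returns a dict with "color" (420x560x3 uint8, red, green, blue), "range_z" (420x560 float32, mm along the optical axis (not along the pixel's ray), 0 where there is no reading), "fx", "fy", "cx", "cy" (pixels), "dist" ([k1, k2, p1, p2, k3] as OpenCV has them; the pictures are not rectified), "R" (3x3) and "t" (3): a world point X has camera coordinates R X + t; the wrist camera has in their place "hand_eye" (4x4, takes a point from camera to tool coordinates, whose origin is the TCP and whose axes are the tool frame's). Camera axes: x right, y down, z forward; pixel columns grow to the right and rows downward; lengths in mm; the calibration is good to about 2 mm. A picture is of the moment at which its call begins: read the wrist's pose just before it.
- arm.sign_off(): hands the job in, once; it reports no verdict.
The state is a dict: "time_s": time; "joints": joint angles; "qd": joint speeds; "effort": joint torques, N m; "ee_pos": TCP position; "tool_rot": TCP orientation; "contact_force": force on the tool from outside, world axes, zero at the start; "ft_torque": the same for the moment, N m; "finger_gap": opening from 0.0 (shut) to 1.0 (fully open).
Only numpy, scipy, OpenCV 4.12 (cv2) and the standard library are available. Lean on these libraries where they do the work, as an engineer would, in place of code of your own. Each camera call takes 0.05 s, during which the arm holds its last target. There are 200 camera calls.

TASK

Take the orange-handled cover key, hook its blade behind the pull bar of the control box and drag the box out from under the pipe run until the whole box is a hand's width (about 80 mm) in front of the nearest pipe. Then, with the same key's blade in the slot of the lid lock, turn the lock clockwise until it is home against its stop, and stand the key back on the bench on its handle, clear of the box. Move the box with the key alone (never touch it with the gripper), do not knock the pipes, and leave the other things on the bench where they stand.

Things in the scene. Friction and masses are not known exactly. Their poses are not given: they have to be found in the camera images.
- key_grip (a point): Cover key: centre of its orange handle, a block 110 long, 28 wide, 36 high that stands on its 110 x 28 underside. x along the handle to the blade, z up. A 10 dia steel rod leaves the front end, cranks up to run with its axis 46 above the underside's level, and 180 ahead of this point turns straight down into a flat blade. 0.3 kg, balanced 25 ahead of this point. Grip across the 28, about 100 N.
- key_tip (a point): Middle of the lower end of the key's blade: 180 ahead of the handle's centre, 4 above the level of the handle's underside. Axes as the key. Blade 14 wide across the rod (y), 3.5 thick along the rod (x); its lowest 11 are bare, above that comes the 10 dia rod.
- box_center (a point): Control box, loose, about 0.7 kg: white body, grey lid, 130 long (x), 110 wide (y), 72 high; its centre, 36 above the bench. The -x side is its front: it carries the pull bar and faces away from the pipes within some 20 degrees at the start. Pulled, the box slides flat on the bench and trails behind the pull.
- pull_bar (a point): Middle of the box's pull bar: a dark 8 dia round bar along the box's y, 34 in front of the front face, axis 26 above the bench; two 8 dia arms, 80 apart, join it to the face, so the opening behind it is 72 wide and 30 deep, open above and below. Axes as the box.
- lock_slot (a point): Brass lid lock, 28 across, mid-lid: point on its axis at the top of the head, 82 above the bench, 10 above the lid. Its x axis runs along the slot: 5.5 wide, open-ended, 10 deep, lips bevelled to about 13 over the top 4. Unlocked, x is at -45 degrees from the box's x (at the red dot, front); locked, at -135 degrees (at the green dot, front).
- lock (a joint): Angle of the lid lock in rad: 0 unlocked, grows clockwise as seen from above to a hard stop at 1.571 (locked). It turns stiffly (0.06 N m) and stays where it is left; at the start it stands anywhere from 0 to 0.25.
- manifold: Pipe run, fixed: two grey pipes 48 in diameter along its y axis, axes 168 above the bench (underside 144), 960 long. Origin: on the bench below the first pipe's axis, half-way along; x points under the pipes, away from the open bench (the robot's right); the second pipe is at x = +115. Steel trestles carry the pipes at y = +-330; the box stands between them.
- jar_mid (a point): White jar with blue lid, 58 diameter, 95 high, upright; its centre.
- can_mid (a point): Blue can with yellow band, 64 diameter, 100 high, upright; its centre.
- valve_mid (a point): Loose grey ball valve with a red lever: 96 long (x), 58 wide, 75 high; half-way up above its footprint's centre. The lever reaches 55 to its +x.
- tee_mid (a point): Small grey pipe tee lying flat, 36 high; centre of the joint, its three 36 diameter sockets reach 38 out along +x, +y and -y.
- elbow_mid (a point): Small blue pipe elbow lying flat, 36 high; its two sockets reach 38 out along +x and +y from this point.
- tape_mid (a point): White tape reel lying flat, 60 diameter, 19 high; its centre.
- spanner: Steel spanner lying flat, about 180 long along its x; origin at its middle, underside.
Things that resemble listed ones, but are neither listed nor needed, are in the scene too. Leave any turquoise look-alike of the part that bears key_grip alone.

How it is judged (in metres and radians):
On the way, in this order (a step that is already met when the one before it is completed fails the run):
1. the key's blade is down behind the pull bar of the control box (x of key_tip in the frame of pull_bar between 0 and 0.034 m and y of key_tip in the frame of pull_bar between -0.04 and 0.04 m and z of key_tip in the frame of pull_bar below -0.004 m), for 0.1 s.
2. the box has been dragged clear of the pipes with the key still hooked behind its bar (all of step 1 and x of box_center in the frame of manifold below -0.145 m), for 0.1 s.
3. the lid lock has been turned home with the key's blade in it (value of joint lock above 1.47 rad and distance between key_tip and lock_slot below 0.02 m), for 0.1 s.
At the end, for the whole second after the job is handed in: Lock above 1.47 rad; box flat on the bench, its centre over 145 mm in front of the first pipe's axis; key standing upright on its handle on the bench (within 0.1 rad), not touching the box, blade 90 mm or more from the box's centre; all at rest (value of joint lock above 1.47 rad and x of box_center in the frame of manifold below -0.145 m and angle between box_center's own z axis and vertical below 0.05 rad and height (world z) of box_center below 0.042 m and height (world z) of key_grip below 0.024 m and angle between key_grip's own z axis and vertical below 0.1 rad and horizontal distance between key_tip and box_center above 0.09 m and contact force between key and ctrlbox below 0.05 N and linear speed of each of ctrlbox, key below 0.01 m/s).
It fails at once if the gripper or arm touches the control box (contact force between any of the fingers, the arm and ctrlbox above 1 N).
It fails at once if the control box is tipped (angle between box_center's own z axis and vertical above 0.3 rad).
It fails at once if the pipes are knocked (more than 8 N) (contact force between any of the fingers, the arm, key, ctrlbox and manifold above 8 N).
It fails at once if another thing on the bench is shifted by more than 25 mm (distance of any of jar_mid, can_mid, valve_mid, tee_mid, elbow_mid, tape_mid, spanner from where it was at the start of the episode above 0.025 m).
It fails at once if the jar, the can or the valve is tipped over (angle between any of jar_mid, can_mid, valve_mid's own z axis and vertical above 0.5 rad).
It also fails if it takes over 72 s, if anything falls off the work surface, if the arm or the gripper's body presses on something with over 40 N, if the wrist force passes 120 N, or if a joint passes its speed limit or range.

## Working session

There is one attempt and no reset: what is moved stays moved. The work goes in short steps, Python scripts to look and compute and a shell command to move; the robot and the scene stay as the last step left them, time stands still between calls to the robot, and variables do not carry over. Pictures are saved under pics/ and viewed, about 8 in all and at most 12, crops included, and the job is handed in when it is done.

```bash
mkdir -p pics; ls; cat > h.py <<'E'
import numpy as np, cv2, pickle
from cell import arm
from scipy.spatial.transform import Rotation as Ro
def pose():
    s=arm.observe(); q=s["tool_rot"]; return np.array(s["ee_pos"]),Ro.from_quat([q[1],q[2],q[3],q[0]]).as_matrix(),s
def shot(name,fn):
    p,R,s=pose(); c=arm.read_camera(name)
    if "hand_eye" in c:
        H=np.array(c["hand_eye"]); c["Rw"]=R@H[:3,:3]; c["tw"]=R@H[:3,3]+p
    else:
        c["Rw"]=np.array(c["R"]).T; c["tw"]=-c["Rw"]@np.array(c["t"])
    pickle.dump(c,open(fn+".pkl","wb")); cv2.imwrite("pics/"+fn+".png",c["color"][:,:,::-1]); return c
def load(fn): return pickle.load(open(fn+".pkl","rb"))
def rays(c,uv):
    K=np.array([[c["fx"],0,c["cx"]],[0,c["fy"],c["cy"]],[0,0,1.]])
    n=cv2.undistortPoints(np.array(uv,float).reshape(-1,1,2),K,np.array(c["dist"],float)).reshape(-1,2)
    return np.c_[n,np.ones(len(n))]
def atz(c,uv,z):
    d=rays(c,uv)@c["Rw"].T; return c["tw"]+d*((z-c["tw"][2])/d[:,2])[:,None]
def bydepth(c,uv):
    uv=np.array(uv); z=np.array([c["range_z"][int(v),int(u)] for u,v in uv]); return (rays(c,uv)*z[:,None])@c["Rw"].T+c["tw"]
def cloud(c):
    v,u=np.mgrid[:420,:560]; uv=np.c_[u.ravel(),v.ravel()]
    return ((rays(c,uv)*c["range_z"].reshape(-1,1))@c["Rw"].T+c["tw"]).reshape(420,560,3)
E
python3 - <<'E'
from h import *
a=shot("top","top0");b=shot("scene","scene0")
for c in(a,b): print(c["fx"],c["tw"].round(),c["Rw"][:,2].round(2))
print(pose()[1].round(2))
E
```

```text
pics
534.4139385866902 [ 163.   75. 1882.] [ 0.19  0.   -0.98]
407.6529719086708 [1117.  319.  966.] [-0.54 -0.25 -0.8 ]
[[ 0.32  0.95 -0.  ]
 [ 0.95 -0.32 -0.  ]
 [-0.   -0.   -1.  ]]
```

View pics/top0.png

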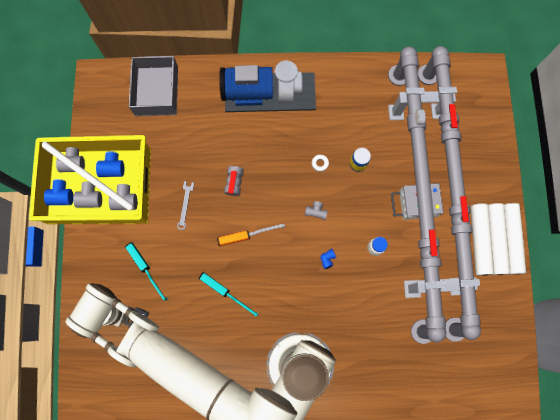

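View pics/scene0.png

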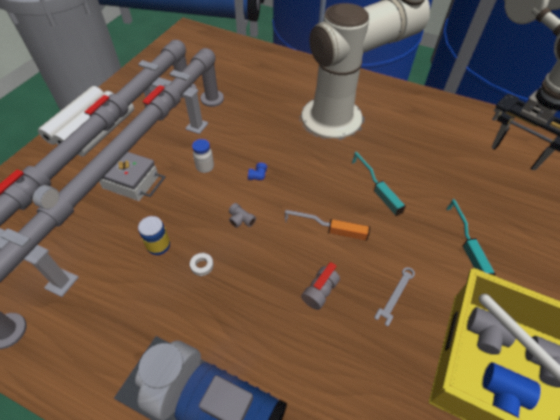

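Top view: orange key with its handle at about (233,238) and tip at (285,226). The box is at about (420,200) with its bar at (394,203), the jar at (378,245), the can at (361,159) and the pipes on the right. The scene view agrees.

```bash
python3 - <<'E'
from h import *
a=load("top0");b=load("scene0")
P=cloud(a);Q=cloud(b)
def orange(c,P):
    h=cv2.cvtColor(c["color"],cv2.COLOR_RGB2HSV); m=(h[...,0]>8)&(h[...,0]<20)&(h[...,1]>210)&(h[...,2]>170)
    return m
for c,X,roi in((a,P,(200,260,220,260)),(b,Q,(320,380,210,245))):
    m=orange(c,X); n=np.zeros_like(m); n[roi[2]:roi[3],roi[0]:roi[1]]=1; m&=n
    v,u=np.nonzero(m); pts=X[m]; print(m.sum(),np.median(pts,0).round())
    r=cv2.minAreaRect(np.c_[u,v].astype(np.float32)); w=atz(c,cv2.boxPoints(r),36 if c is a else 25); print(r,w.round(),w.mean(0).round())
print("tip top",atz(a,[(284,226)],46).round(),"scene",atz(b,[(287,214)],40).round())
# clouds
for nm,X in(("t",P),("s",Q)):
    # pipes: points z>175
    m=(X[...,2]>182)&(X[...,2]<200)&(X[...,1]<0)&(X[...,0]>50)&(X[...,0]<950)
    print(nm,"pipe",X[m][:,:2].min(0).round(),X[m][:,:2].max(0).round(),m.sum())
    np.save(nm,X)
for nm,uv,z in(("jar",(378,244),95),("can",(362,155),100),("tee",(316,210),30),("elb",(326,260),30),("valve",(234,180),60),("tape",(320,162),15),("barends",(394,192),30),("be2",(394,212),30),("lidTL",(402,187),72),("lidBL",(405,218),72)):
    print(nm,atz(a,[uv],z).round())
for nm,uv,z in(("jar",(202,147),95),("can",(152,228),100),("bar1",(162,177),30),("bar2",(148,197),30)):
    print(nm,atz(b,[uv],z).round())
im=cv2.resize(b["color"][120:220,60:200],None,fx=5.6,fy=5.6,interpolation=cv2.INTER_CUBIC)
cv2.imwrite("pics/boxs.png",im[:,:,::-1])
im=cv2.resize(a["color"][170:240,375:475],None,fx=7.8,fy=7.8,interpolation=cv2.INTER_CUBIC)
cv2.imwrite("pics/boxt.png",im[:,:,::-1])
E
```

```text
99 [442. 221.  37.]
((232.88238525390625, 237.52943420410156), (8.246211051940918, 28.619203567504883), 75.96376037597656) [[447. 277.  36.]
 [470. 179.  36.]
 [441. 172.  36.]
 [418. 270.  36.]] [444. 224.  36.]
0 [nan nan nan]
((0.0, 0.0), (0.0, 0.0), 0.0) [[  -20. -1581.    25.]
 [  -20. -1581.    25.]
 [  -20. -1581.    25.]
 [  -20. -1581.    25.]] [  -20. -1581.    25.]
tip top [[480.  45.  46.]] scene [[489.  54.  40.]]
t pipe [  78. -573.] [ 950. -383.] 5484
s pipe [   50. -1181.] [950.  -1.] 6268
jar [[ 404. -271.   95.]]
can [[ 717. -232.  100.]]
tee [[538. -70.  30.]]
elb [[360. -99.  30.]]
valve [[645. 218.  60.]]
tape [[719. -91.  15.]]
barends [[ 599. -352.   30.]]
be2 [[ 526. -347.   30.]]
lidTL [[ 607. -372.   72.]]
lidBL [[ 496. -375.   72.]]
jar [[ 413. -265.   95.]]
can [[ 722. -219.  100.]]
bar1 [[ 524. -348.   30.]]
bar2 [[ 606. -338.   30.]]
  return _methods._mean(a, axis=axis, dtype=dtype,
  ret = um.true_divide(
```

View pics/boxt.png

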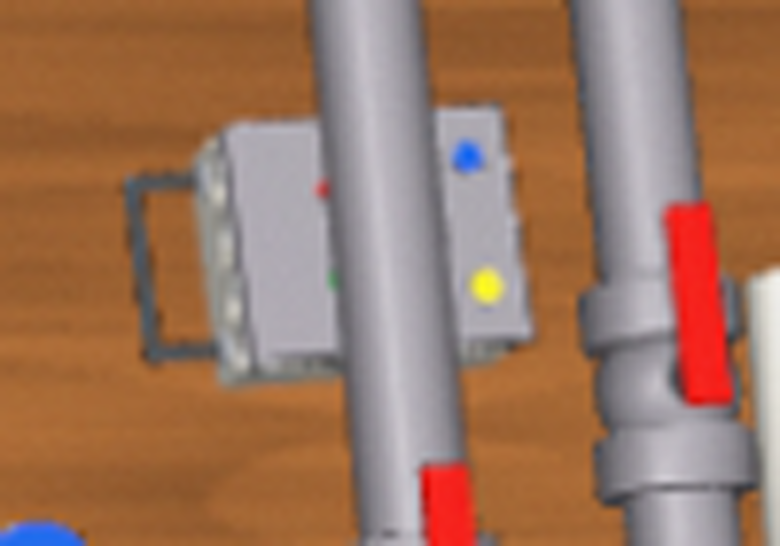

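The crop shows the bar ends at full-image (391.4,193.5) and (394.5,215.1). The lid corners are at (404.7,186), (409,216.2), (439.1,183.7) and (442.9,213.6), with the red dot on the box's +y side.

```bash
python3 - <<'E'
from h import *
a=load("top0")
L=atz(a,[(404.7,186),(409,216.2),(442.9,213.6),(439.1,183.7)],72);print(L.round(),L.mean(0).round())
B=atz(a,[(391.4,193.5),(394.5,215.1)],30);print(B.round())
e=L[2]+L[3]-L[0]-L[1];print("box yaw",np.degrees(np.arctan2(e[1],e[0])),"from bar",np.degrees(np.arctan2(*( -(B[0]-B[1])[[0]].tolist(),)[0:0] or (-(B[0]-B[1])[0],(B[0]-B[1])[1]))))
# pipe rows, edges in top view: fit from cloud
X=np.load("t.npy"); m=(X[...,2]>186)&(X[...,2]<196)&(X[...,1]<-250)&(X[...,0]>150)&(X[...,0]<900)
p=X[m]; 
for it in range(3):
    q=p[p[:,1]>-480-0*p[:,0]]
from collections import Counter
for x0 in range(200,900,100):
    s=p[abs(p[:,0]-x0)<20][:,1]; h,ed=np.histogram(s,np.arange(-620,-350,10)); print(x0,[(int(e),int(n)) for e,n in zip(ed,h) if n])
E
```

```text
[[ 610. -382.   72.]
 [ 502. -390.   72.]
 [ 509. -511.   72.]
 [ 617. -506.   72.]] [ 560. -447.   72.]
[[ 594. -342.   30.]
 [ 515. -349.   30.]]Traceback (most recent call last):
  File "<stdin>", line 5, in <module>
TypeError: bad operand type for unary -: 'list'
```

```bash
python3 - <<'E'
from h import *
X=np.load("t.npy"); m=(X[...,2]>183)&(X[...,2]<200)&(X[...,1]<-250)&(X[...,0]>150)&(X[...,0]<900)
p=X[m]
for x0 in range(200,900,100):
    s=p[abs(p[:,0]-x0)<20][:,1]; h,ed=np.histogram(s,np.arange(-620,-350,10)); print(x0,[(int(e),int(n)) for e,n in zip(ed,h) if n])
E
python3 -m creep '[[0,0,0,0]]' 1 60
```

```text
200 [(-570, 6), (-560, 28), (-550, 39), (-540, 42), (-530, 31), (-520, 4), (-450, 24), (-440, 33), (-430, 38), (-420, 37), (-410, 14)]
300 [(-560, 25), (-550, 30), (-540, 45), (-530, 35), (-520, 4), (-460, 1), (-450, 16), (-440, 28), (-430, 28), (-420, 38), (-410, 18), (-400, 6)]
400 [(-560, 20), (-550, 28), (-540, 38), (-530, 36), (-520, 11), (-460, 3), (-450, 13), (-420, 23), (-410, 32), (-400, 26)]
500 [(-570, 6), (-560, 9), (-540, 1), (-530, 26), (-520, 32), (-510, 16), (-450, 3), (-440, 28), (-430, 32), (-420, 35), (-410, 36), (-400, 6)]
600 [(-560, 2), (-550, 28), (-540, 32), (-530, 38), (-520, 20), (-510, 4), (-440, 20), (-430, 27), (-420, 36), (-410, 32), (-400, 15)]
700 [(-560, 2), (-550, 16), (-540, 34), (-530, 35), (-520, 31), (-510, 5), (-440, 12), (-430, 31), (-420, 31), (-410, 39), (-400, 19)]
800 [(-570, 1), (-560, 9), (-550, 5), (-530, 8), (-520, 27), (-510, 30), (-500, 4), (-440, 10), (-430, 7), (-420, 8), (-410, 15), (-400, 37), (-390, 15)]
time_s: 0.18
ee_pos: [186.6, 543.5, 403.4]
tool_rot: [0.001, 0.814, 0.581, -0.001]
contact_force: [0.1, 0.3, 0.6]
finger_gap: 1.0
```

```bash
cat >> h.py <<'E'
def go(x,y,z,jaw=None):
    p,R,s=pose(); d=R.T@(np.array([x,y,z])-p); j=np.degrees(np.arctan2(R[1,0],R[0,0]))
    print("t",round(s["time_s"],2),"pos",p.round(1),"jaw",round(j,1),"tilt",R[2].round(3),"gap",round(s["finger_gap"],3),"F",np.round(s["contact_force"],1),"| shift",d.round(1),"turn",None if jaw is None else round(j-jaw,1))
E
python3 - <<'E'
from h import *
X=np.load("t.npy")
def ext(n,x0,x1,y0,y1):
    m=(X[...,2]>10)&(X[...,0]>x0)&(X[...,0]<x1)&(X[...,1]>y0)&(X[...,1]<y1); p=X[m]; print(n,p.min(0).round(),p.max(0).round(),m.sum())
ext("tee",450,620,-150,0);ext("tape",660,780,-140,-40);ext("elbow",300,440,-160,-40);ext("can",660,780,-300,-170);ext("jar",350,470,-330,-210)
E
python3 -m creep '[[-20,30,-4,0],[-20,30,-4,0],[-20,30,-4,0],[-20,30,-4,0],[-20,30,-4,0],[-20,30,-4,0],[-20,30,-4,0],[-20,30,-4,0],[-20,30,-4,0],[-20,30,-4,0],[-20,30,-4,0],[0,0,0,7]]'
python3 -m creep '[[0,0,0,7],[0,0,0,7],[0,0,0,7],[0,0,0,7],[0,0,0,7],[0,0,0,7],[0,0,0,7],[0,0,0,4],[0,0,0,0],[0,0,0,0]]'
python3 - <<'E'
from h import *
go(443,223,350,11.4)
shot("wrist","w1")
E
```

```text
tee [ 452. -150.   10.] [619.  -0.  49.] 361
tape [ 660. -138.   10.] [775. -45.  37.] 181
elbow [ 305. -159.   10.] [439. -41.  49.] 253
can [ 661. -298.   10.] [ 776. -171.  116.] 410
jar [ 351. -327.   10.] [ 463. -212.  107.] 332
time_s: 1.18
ee_pos: [435.1, 214.9, 444.8]
tool_rot: [0.002, 0.845, 0.534, -0.004]
contact_force: [-0.4, 0.8, 0.4]
finger_gap: 0.997
time_s: 2.02
ee_pos: [436.6, 210.7, 442.0]
tool_rot: [0.004, 0.996, 0.087, -0.006]
contact_force: [0.2, 0.1, -0.5]
finger_gap: 1.001
t 2.02 pos [436.6 210.7 442. ] jaw 10.0 tilt [-0.012  0.007 -1.   ] gap 1.001 F [ 0.2  0.1 -0.5] | shift [  9.6 -11.6  91.8] turn -1.4
```

View pics/w1.png

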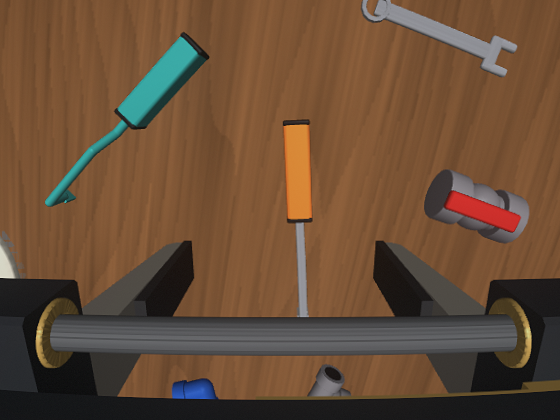

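The wrist view shows the orange handle's top corners at about (283,122), (309,120), (312,220) and (288,221).

```bash
python3 - <<'E'
from h import *
c=load("w1")
w=atz(c,[(283,122),(309,120),(312,220),(288,221)],36); print(w.round(1),w.mean(0))
e=w[2]+w[3]-w[0]-w[1]; k=np.degrees(np.arctan2(e[1],e[0])); print("key yaw",k)
m=w.mean(0); go(m[0],m[1],250,k+90)
r=atz(c,[(300,225),(304,315)],46); print(r.round())
E
```

```text
[[419.2 273.7  36. ]
 [445.6 280.5  36. ]
 [469.3 174.7  36. ]
 [443.2 168.8  36. ]] [444.33826068 224.42635553  36.        ]
key yaw -77.22391112894887
t 2.07 pos [436.5 210.7 442. ] jaw 10.0 tilt [-0.012  0.007 -1.   ] gap 0.998 F [1.  0.1 0. ] | shift [ 12.4 -13.4 191.8] turn -2.8
[[456. 169.  46.]
 [481.  62.  46.]]
```

```bash

python3 -m creep '[[2,-2,30,-3],[2,-2,30,0],[2,-2,30,0],[2,-2,30,0],[2,-2,30,0],[2,-2,25,0],[0,0,15,0],[0,0,0,0],[0,0,0,0]]'
python3 - <<'E'
from h import *
go(444.3,224.4,201,12.8)
E
```

```text
time_s: 2.82
ee_pos: [445.2, 224.3, 246.8]
tool_rot: [0.003, 0.992, 0.123, -0.002]
contact_force: [1.5, -0.2, 0.7]
finger_gap: 1.001
t 2.82 pos [445.2 224.3 246.8] jaw 14.1 tilt [-0.005  0.006 -1.   ] gap 1.001 F [ 1.5 -0.2  0.7] | shift [-0.6 -0.6 45.8] turn 1.3
```

```bash

python3 -m creep '[[0,0,20,1],[0,0,15,0],[0,0,11,0],[0,0,0,0]]'
python3 -m creep '[[0,0,0,0],[0,0,0,0],[0,0,0,0],[0,0,0,0],[0,0,0,0],[0,0,0,0],[0,0,0,0],[0,0,0,0]]' 0 60
python3 - <<'E'
from h import *
go(444.3,224.4,201,12.8)
E
```

```text
time_s: 3.15
ee_pos: [448.0, 224.7, 204.8]
tool_rot: [0.003, 0.993, 0.115, 0.003]
contact_force: [-0.2, -0.6, -0.0]
finger_gap: 1.002
time_s: 3.82
ee_pos: [450.6, 225.4, 210.8]
tool_rot: [0.002, 0.993, 0.116, 0.007]
contact_force: [-1.2, -0.8, -1.2]
finger_gap: 0.446
t 3.82 pos [450.6 225.4 210.8] jaw 13.3 tilt [ 0.013  0.006 -1.   ] gap 0.446 F [-1.2 -0.8 -1.2] | shift [-6.5 -0.5  9.7] turn 0.5
```

```bash

python3 -m creep '[[-2,0,5,0],[-2,0,4,0],[-1,0,2,0],[0,0,0,0],[0,0,0,0],[0,0,0,0],[0,0,0,0]]'
python3 - <<'E'
from h import *
go(444.3,224.4,201,12.8)
E
```

```text
time_s: 4.4
ee_pos: [447.3, 224.7, 202.6]
tool_rot: [0.002, 0.993, 0.116, 0.009]
contact_force: [-1.0, -0.3, 4.9]
finger_gap: 0.303
t 4.4 pos [447.3 224.7 202.6] jaw 13.3 tilt [ 0.018  0.006 -1.   ] gap 0.303 F [-1.  -0.3  4.9] | shift [-3.  -0.4  1.5] turn 0.5
```

```bash

python3 -m creep '[[0,0,-10,0],[0,0,-20,0],[0,0,-25,0],[0,0,-25,0],[0,0,-20,0],[0,0,0,0]]'
python3 - <<'E'
from h import *
go(632,-170,300,-25)
shot("scene","s1")
E
```

```text
time_s: 4.9
ee_pos: [441.8, 224.0, 301.7]
tool_rot: [0.003, 0.993, 0.116, 0.002]
contact_force: [1.6, 0.1, -2.6]
finger_gap: 0.3
t 4.9 pos [441.8 224.  301.7] jaw 13.3 tilt [ 0.003  0.006 -1.   ] gap 0.3 F [ 1.6  0.1 -2.6] | shift [ 94.7 427.1   4.4] turn 38.3
```

```bash

python3 -m creep '[[8,25,0,0],[8,35,0,0],[8,35,0,0],[8,35,0,0],[8,35,0,0],[8,35,0,0],[8,35,0,0],[8,35,0,0],[8,35,0,0],[8,35,0,0],[8,35,0,0],[6,20,0,0]]'
python3 -m creep '[[0,0,0,6],[0,0,0,7],[0,0,0,7],[0,0,0,7],[0,0,0,6],[0,0,0,5],[0,0,0,0],[0,0,0,0]]'
python3 - <<'E'
from h import *
go(632,-198,244,-25)
c=shot("wrist","w2");shot("top","top2");shot("scene","s2")
E
```

```text
time_s: 5.95
ee_pos: [619.4, -150.4, 268.9]
tool_rot: [-0.005, 0.993, 0.119, -0.019]
contact_force: [0.6, 0.1, -2.1]
finger_gap: 0.299
time_s: 6.62
ee_pos: [613.8, -155.8, 244.6]
tool_rot: [-0.001, 0.974, -0.224, -0.034]
contact_force: [0.5, -1.1, -2.7]
finger_gap: 0.301
t 6.62 pos [ 613.8 -155.8  244.6] jaw -25.9 tilt [-0.067  0.013 -0.998] gap 0.301 F [ 0.5 -1.1 -2.7] | shift [34.7 30.  -1.4] turn -0.9
```

View pics/w2.png

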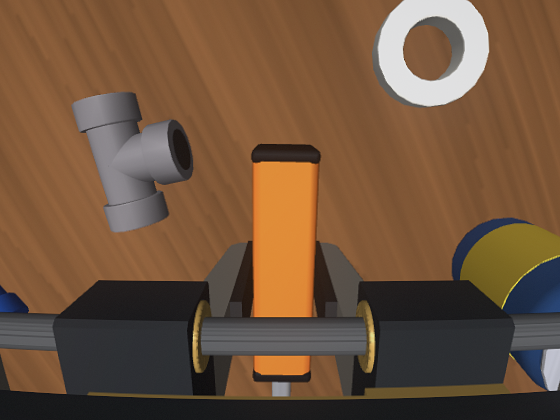

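Tape, tee and can are clear of the held key. I'll check the predicted tip against the scene view.

```bash
cat >> h.py <<'E'
def Rz(j): # tool-down with jaw angle j deg
    a=np.radians(j); x=np.array([np.cos(a),np.sin(a),0]); z=np.array([0,0,-1.]); return np.c_[x,np.cross(z,x),z]
R0=None
TIP=np.array([0.,0,0])
def proj(c,X):
    K=np.array([[c["fx"],0,c["cx"]],[0,c["fy"],c["cy"]],[0,0,1.]]); R=c["Rw"].T
    return cv2.projectPoints(np.array(X,float).reshape(-1,1,3),cv2.Rodrigues(R)[0],-R@c["tw"],K,np.array(c["dist"],float))[0].reshape(-1,2)
# tip in tool frame; key yaw = jaw-90 (dyaw), gripped at 13.3 with key at -77.2 -> assume aligned
TIP=np.array([-3.,180,198.6])
def tip():
    p,R,s=pose(); return p+R@TIP
E
python3 - <<'E'
from h import *
p,R,s=pose();print(R.round(3)); print("tip",tip().round(1))
c=load("s2"); print(proj(c,[tip(),tip()+[0,0,11],p+R@[0,180,160]]).round(1), proj(c,[[555,-345,26]]))
u,v=90,110
im=cv2.resize(c["color"][100:220,80:240],None,fx=5,fy=5,interpolation=cv2.INTER_CUBIC); cv2.imwrite("pics/s2c.png",im[:,:,::-1])
E
```

```text
[[ 0.897 -0.437 -0.064]
 [-0.437 -0.9    0.017]
 [-0.065  0.013 -0.998]]
tip [ 520.2 -313.1   50.1]
[[171.  175.6]
 [170.2 173.1]
 [166.7 167.7]] [[156.89480797 185.19173311]]
```

View pics/s2c.png

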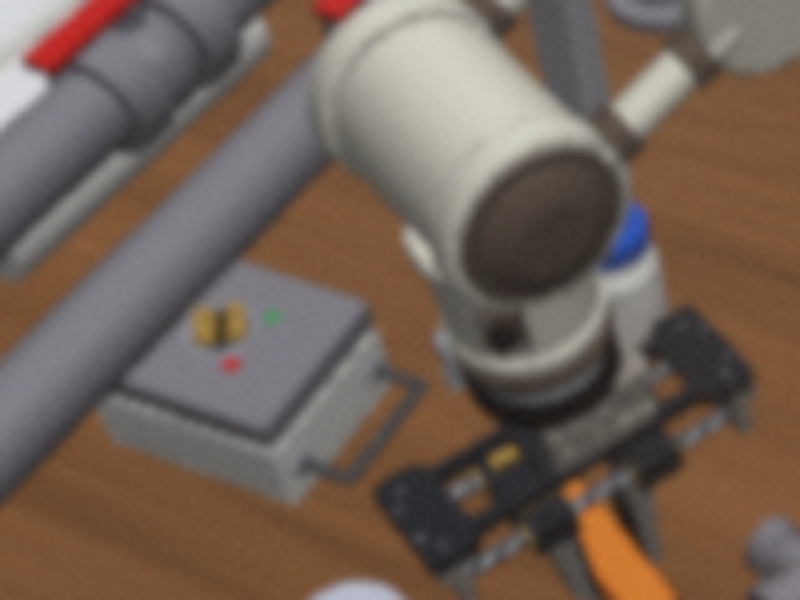

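```bash

python3 -m creep '[[8,4,0,0],[8,4,0,0],[8,4,0,0],[8,4,0,0],[8,4,0,0],[8,4,0,0],[5,3,0,0],[0,0,0,0]]'
python3 - <<'E'
from h import *
go(632,-198,214,-25); print(tip().round(1)); c=shot("scene","s3"); print(proj(c,[tip()]))
im=cv2.resize(c["color"][140:220,80:200],None,fx=6,fy=6,interpolation=cv2.INTER_CUBIC); cv2.imwrite("pics/s3c.png",im[:,:,::-1])
E
```

```text
time_s: 7.43
ee_pos: [655.1, -210.2, 243.5]
tool_rot: [-0.0, 0.974, -0.222, -0.03]
contact_force: [0.1, 0.0, -2.8]
finger_gap: 0.299
t 7.43 pos [ 655.1 -210.2  243.5] jaw -25.7 tilt [-0.059  0.013 -0.998] gap 0.299 F [ 0.1  0.  -2.8] | shift [-24.3  -1.4  31. ] turn -0.7
[ 562.6 -368.4   47.8]
[[147.24759458 179.45666374]]
```

View pics/s3c.png

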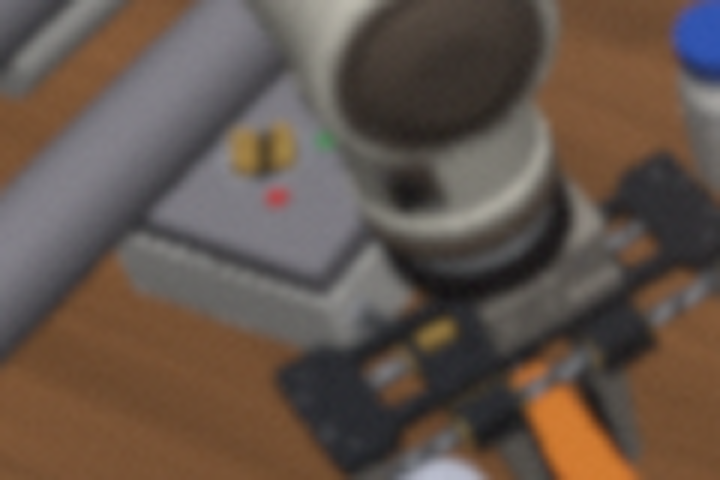

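```bash

python3 -m creep '[[-5,-1,0,0],[-5,-1,0,0],[0,0,5,0],[0,0,5,0],[0,0,0,0]]'
python3 - <<'E'
from h import *
c=load("w2"); P=bydepth(c,[(260,165),(310,165),(260,290),(308,290),(260,355),(308,355)])
print(c["range_z"][150:380:25,285])
p=np.array([613.8,-155.8,244.6]);R=np.array([[ 0.897,-0.437,-0.064],[-0.437,-0.9,0.017],[-0.065,0.013,-0.998]])
print(((P-p)@R).round(1))
go(632,-198,214,-25); print(tip().round(1))
E
```

```text
time_s: 7.9
ee_pos: [644.6, -201.7, 233.2]
tool_rot: [-0.001, 0.975, -0.222, -0.031]
contact_force: [-0.6, 0.3, -2.6]
finger_gap: 0.298
[144.41316  147.2991   149.1586   151.80644  154.98326  158.17863
 161.00467   73.78866   73.049286 170.22076 ]
[[-10.6 -50.  165.5]
 [  9.7 -50.  165.7]
 [-11.5   5.6 166.2]
 [  9.9   5.8 166.6]
 [ -5.9 -19.7  84.8]
 [  4.3 -18.8  86.1]]
t 7.9 pos [ 644.6 -201.7  233.2] jaw -25.7 tilt [-0.061  0.013 -0.998] gap 0.298 F [-0.6  0.3 -2.6] | shift [-11.8   1.9  20. ] turn -0.7
[ 552.1 -359.7   37.5]
```

```bash
sed -i 's/^TIP=.*3\.,180,198.6\])/TIP=np.array([0.,180,198.3])/' h.py
python3 -m creep '[[0,0,5,0],[0,0,5,0],[0,0,4,0],[0,0,4,0],[0,0,0,0],[0,0,0,0]]'
python3 - <<'E'
from h import *
go(632,-198,213.5,-25); print(tip().round(1))
E
```

```text
time_s: 8.4
ee_pos: [642.9, -200.6, 212.0]
tool_rot: [-0.001, 0.975, -0.221, -0.032]
contact_force: [0.6, 0.4, -2.9]
finger_gap: 0.298
t 8.4 pos [ 642.9 -200.6  212. ] jaw -25.6 tilt [-0.063  0.013 -0.998] gap 0.298 F [ 0.6  0.4 -2.9] | shift [-11.    2.3  -0.8] turn -0.6
[ 552.8 -359.8   16.3]
```

```bash

python3 -m creep '[[-2,-4,0,0],[-3,-6,0,0],[-3,-6,0,0],[-3,-7,0,0],[-3,-7,0,0],[-3,-7,0,0],[-3,-7,0,0],[-3,-7,0,0],[-3,-7,0,0]]'
python3 - <<'E'
from h import *
go(632,-198,212,-25); print(tip().round(1))
E
```

```text
time_s: 9.15
ee_pos: [645.0, -132.6, 213.9]
tool_rot: [0.001, 0.975, -0.221, -0.03]
contact_force: [-0.4, -1.9, -5.0]
finger_gap: 0.302
t 9.15 pos [ 645.  -132.6  213.9] jaw -25.6 tilt [-0.059  0.015 -0.998] gap 0.302 F [-0.4 -1.9 -5. ] | shift [16.6 64.6  1.9] turn -0.6
[ 555.6 -292.7   18.7]
```

```bash

python3 -m creep '[[-4,-8,1,0],[-4,-8,1,0],[-4,-8,0.5,0],[-4,-8,0.5,0],[-4,-8,0.3,0],[-4,-8,0.3,0],[-4,-8,0.3,0],[-4,-8,0.3,0]]'
python3 - <<'E'
from h import *
go(632,-198,212,-25); print(tip().round(1)); c=shot("scene","s4")
im=cv2.resize(c["color"][120:270,60:260],None,fx=4,fy=4,interpolation=cv2.INTER_CUBIC); cv2.imwrite("pics/s4c.png",im[:,:,::-1])
E
```

```text
time_s: 9.82
ee_pos: [643.8, -54.0, 212.0]
tool_rot: [0.003, 0.975, -0.22, -0.029]
contact_force: [-0.5, -4.1, -1.6]
finger_gap: 0.3
t 9.82 pos [643.8 -54.  212. ] jaw -25.5 tilt [-0.055  0.018 -0.998] gap 0.3 F [-0.5 -4.1 -1.6] | shift [ 51.2 135.1  -0.5] turn -0.5
[ 555.1 -215.    17.2]
```

View pics/s4c.png

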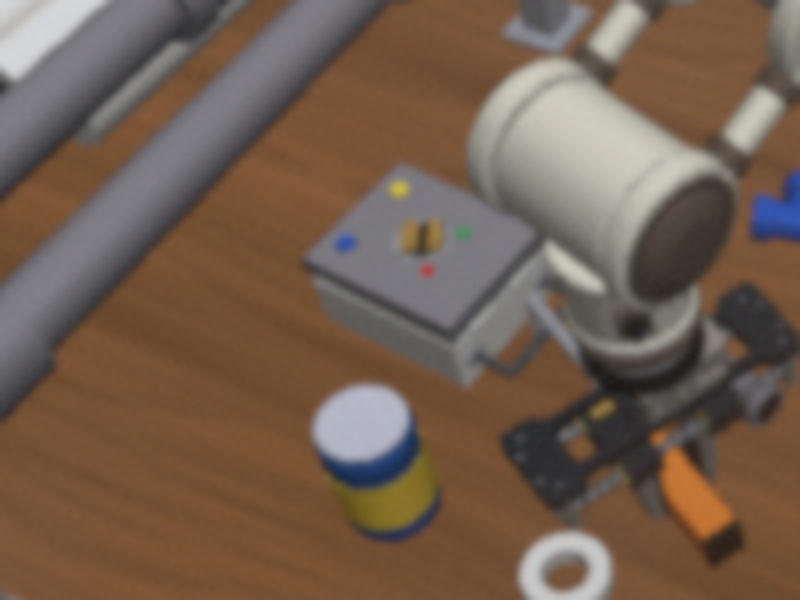

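The box is following straight and the lid's slot is visible. I'll keep pulling.

```bash

python3 -m creep '[[-4,-8,0.5,0],[-4,-8,0.5,0],[-4,-8,0.3,0],[-4,-8,0.3,0],[-4,-8,0.3,0],[-3,-7,0,0],[0,0,0,0],[0,0,0,0]]'
python3 - <<'E'
from h import *
go(632,-198,212,-25); print(tip().round(1)); c=shot("scene","s5");shot("top","top5")
P=cloud(c)
m=(abs(P[...,2]-72)<5)&(P[...,0]>450)&(P[...,0]<670)&(P[...,1]<-150)&(P[...,1]>-370)
p=P[m]; print(m.sum(),p.min(0),p.max(0))
v,u=np.nonzero(m); r=cv2.minAreaRect(p[:,:2].astype(np.float32)); print(r)
u0,v0=int(u.mean()),int(v.mean()); print(u0,v0)
u1,v1=u0-45,v0-35
im=cv2.resize(c["color"][v1:v1+75,u1:u1+100],None,fx=8,fy=8,interpolation=cv2.INTER_CUBIC); cv2.imwrite("pics/s5c.png",im[:,:,::-1]); print(u1,v1)
E
```

```text
time_s: 10.53
ee_pos: [642.4, 6.7, 209.9]
tool_rot: [0.002, 0.975, -0.219, -0.03]
contact_force: [-0.7, -2.4, -2.7]
finger_gap: 0.298
t 10.53 pos [642.4   6.7 209.9] jaw -25.4 tilt [-0.058  0.017 -0.998] gap 0.298 F [-0.7 -2.4 -2.7] | shift [ 78.1 189.5  -3.4] turn -0.4
[ 553.5 -154.2   15. ]
1233 [ 493.67852212 -309.22889751   67.0220713 ] [ 612.37222546 -174.0785879    76.93034488]
((554.8839721679688, -241.766357421875), (129.8744354248047, 110.38397216796875), 83.94952392578125)
183 188
138 153
```

View pics/s5c.png

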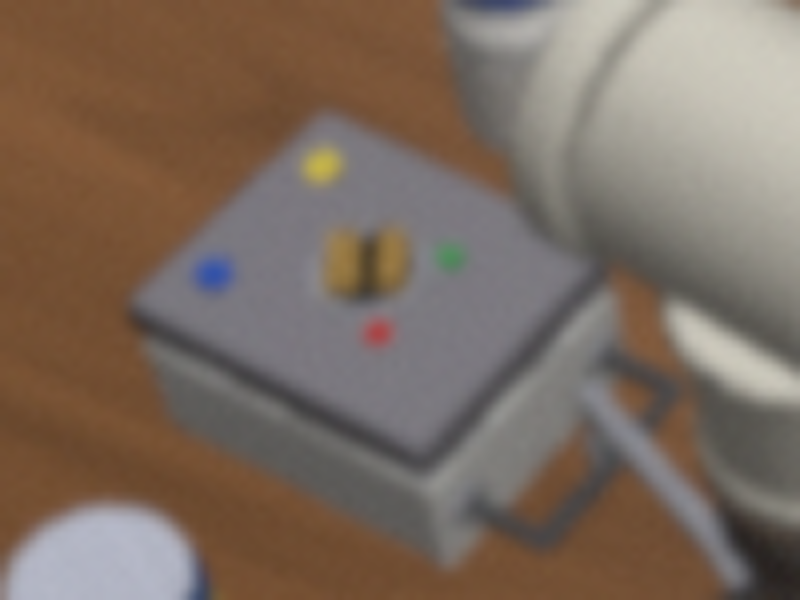

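```bash
python3 - <<'E'
from h import *
c=load("s5"); f=lambda x,y:(138+(x-3.5)/8,153+(y-3.5)/8)
w=atz(c,[f(371,234),f(363,297),f(368,262)],82);print(w.round(1)); d=w[1]-w[0];print("slot line",np.degrees(np.arctan2(d[1],d[0])))
r=atz(c,[f(378,333),f(450,258),f(213,273),f(322,165)],72.5);print("red green blue yellow",r.round(1))
e=np.array([554.9,-241.8]); print([np.degrees(np.arctan2(*(q[:2]-e)[::-1])).round(1) for q in r])
print(tip(),proj(c,[tip()+[0,0,40]]))
E
```

```text
[[ 544.3 -244.9   82. ]
 [ 569.9 -231.2   82. ]
 [ 555.7 -238.6   82. ]]
slot line 28.1734830385512
red green blue yellow [[ 575.4 -223.3   72.5]
 [ 535.1 -219.7   72.5]
 [ 578.2 -290.5   72.5]
 [ 518.2 -285.3   72.5]]
[np.float64(42.0), np.float64(131.8), np.float64(-64.4), np.float64(-130.1)]
[ 553.59245984 -154.36636945   14.99723382] [[210.84973741 201.15794406]]
```

```bash

python3 -m creep '[[2,4,0,0],[0,0,-5,0],[0,0,-10,0],[0,0,-15,0],[0,0,-20,0],[0,0,-20,0],[0,0,-20,0],[0,0,-20,0],[0,0,-10,0],[0,0,0,0]]'
python3 - <<'E'
from h import *
go(470,-80,330,28); print(tip().round(1))
E
```

```text
time_s: 11.47
ee_pos: [649.6, -1.7, 338.8]
tool_rot: [-0.001, 0.974, -0.223, -0.031]
contact_force: [0.1, -0.6, -2.9]
finger_gap: 0.298
t 11.47 pos [649.6  -1.7 338.8] jaw -25.8 tilt [-0.062  0.011 -0.998] gap 0.298 F [ 0.1 -0.6 -2.9] | shift [-126.7  148.6   18.3] turn -53.8
[ 559.3 -160.4  142.9]
```

```bash

python3 -m creep '[[-5,6,0,0],[-10,12,0,0],[-11,13,0,0],[-11,13,0,0],[-11,13,0,0],[-11,13,0,0],[-11,13,0,0],[-11,13,0,0],[-11,13,0,0],[-11,13,0,0],[-11,13,0,0],[-8,9,0,0]]'
python3 - <<'E'
from h import *
go(470,-80,330,28); print(tip().round(1))
E
python3 -m creep '[[0,0,0,-3],[0,0,0,-5],[0,0,0,-5],[0,0,0,-5],[0,0,0,-5],[0,0,0,-5],[0,0,0,0]]'
python3 - <<'E'
from h import *
go(470,-80,330,28); print(tip().round(1))
E
```

```text
time_s: 12.47
ee_pos: [460.6, -80.1, 333.4]
tool_rot: [-0.003, 0.974, -0.223, -0.044]
contact_force: [-0.3, -0.4, -2.1]
finger_gap: 0.301
t 12.47 pos [460.6 -80.1 333.4] jaw -25.8 tilt [-0.087  0.013 -0.996] gap 0.301 F [-0.3 -0.4 -2.1] | shift [ 8.7 -4.2  2.6] turn -53.8
[ 365.6 -237.   138.2]
time_s: 13.05
ee_pos: [450.4, -79.7, 322.9]
tool_rot: [-0.019, 0.998, 0.028, -0.051]
contact_force: [-0.5, 0.2, -3.3]
finger_gap: 0.299
t 13.05 pos [450.4 -79.7 322.9] jaw 3.4 tilt [-0.1   -0.041 -0.994] gap 0.299 F [-0.5  0.2 -3.3] | shift [18.7  1.1 -9.1] turn -24.6
[ 439.9 -252.3  118.4]
```

```bash

python3 -m creep '[[3,0,0,-4],[3,0,0,-4],[3,0,0,-4],[3,0,0,-4],[3,0,0,-4],[3,0,0,-4],[0,0,0,0]]'
python3 - <<'E'
from h import *
go(470,-80,330,28); print(tip().round(1))
E
python3 -m creep '[[0,0,0,0],[0,0,0,0],[0,0,0,0]]'
python3 - <<'E'
from h import *
go(470,-80,330,28); print(tip().round(1),pose()[2]["joints"])
E
```

```text
time_s: 13.63
ee_pos: [462.8, -74.4, 313.5]
tool_rot: [-0.034, 0.97, 0.235, -0.051]
contact_force: [0.2, -0.6, -3.3]
finger_gap: 0.303
t 13.63 pos [462.8 -74.4 313.5] jaw 27.5 tilt [-0.084 -0.09  -0.992] gap 0.303 F [ 0.2 -0.6 -3.3] | shift [  2.4   6.8 -17.4] turn -0.5
[ 521.3 -225.9  100.6]
time_s: 13.88
ee_pos: [461.3, -74.1, 311.7]
tool_rot: [-0.035, 0.971, 0.231, -0.053]
contact_force: [1.3, -0.1, -2.7]
finger_gap: 0.301
t 13.88 pos [461.3 -74.1 311.7] jaw 27.0 tilt [-0.087 -0.092 -0.992] gap 0.301 F [ 1.3 -0.1 -2.7] | shift [  3.4   7.5 -19.4] turn -1.0
[ 517.7 -226.    98.5] [-0.41607297  0.01648628  1.9432252  -0.00955428  1.30850101 -0.88001421]
```

```bash

python3 -m creep '[[3,3,-2,-1],[5,5,-2,0],[5,5,-2,0],[5,5,-2,0],[5,6,-2,0],[5,6,-2,0]]'
python3 - <<'E'
from h import *
go(470,-80,330,28); T=tip();print(T.round(1)); p,R,s=pose(); print((R.T@(np.array([555.3,-240.5,100])-T)).round(1)); c=shot("scene","s6"); print(proj(c,[T]), (proj(c,[T])-[140,140])*8)
im=cv2.resize(c["color"][140:215,140:240],None,fx=8,fy=8,interpolation=cv2.INTER_CUBIC); cv2.imwrite("pics/s6c.png",im[:,:,::-1])
E
```

```text
time_s: 14.38
ee_pos: [504.0, -89.3, 318.9]
tool_rot: [-0.035, 0.969, 0.238, -0.053]
contact_force: [0.0, 0.3, -3.1]
finger_gap: 0.304
t 14.38 pos [504.  -89.3 318.9] jaw 27.9 tilt [-0.086 -0.093 -0.992] gap 0.304 F [ 0.   0.3 -3.1] | shift [-26.6 -24.8  -6.6] turn -0.1
[ 562.8 -239.9  105.4]
[-6.4 -2.4  6.2]
[[180.20342689 181.43743653]] [[321.62741513 331.49949221]]
```

View pics/s6c.png

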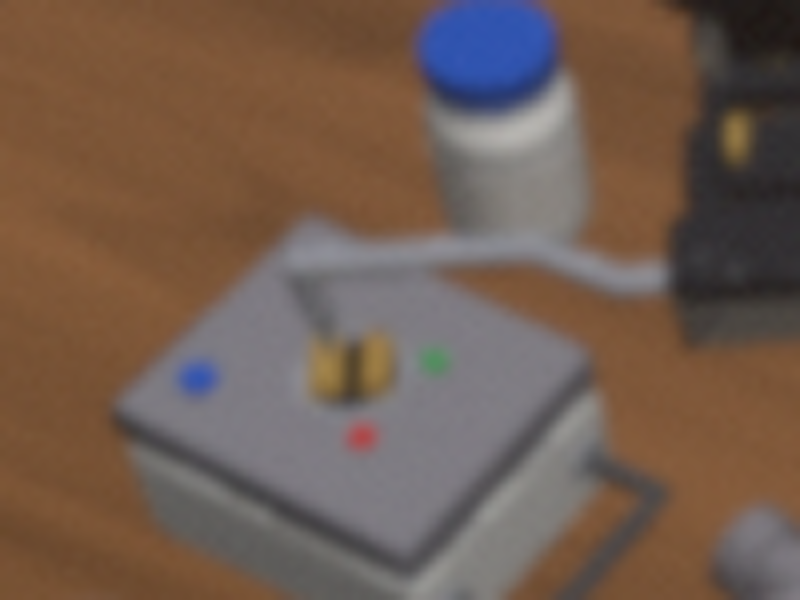

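Blade tip seen at (323,332) in the crop, predicted (322,331). Slot centre is at (352,369), on a line from (355,340) to (349,400).

```bash
python3 - <<'E'
from h import *
c=load("s6"); f=lambda x,y:(140+(x-3.5)/8,140+(y-3.5)/8)
w=atz(c,[f(352,368),f(355,342),f(349,400)],82);print(w.round(1)); d=w[2]-w[1];print(np.degrees(np.arctan2(d[1],d[0])))
print(proj(c,[[555.3,-240.5,82]])*8-[1120,1120])
P=cloud(c); m=(P[...,2]>79)&(P[...,2]<88)&(np.hypot(P[...,0]-555,P[...,1]+240)<22)
print(m.sum(),np.median(P[m],0).round(1),P[m].min(0).round(1),P[m].max(0).round(1))
E
```

```text
[[ 556.4 -238.1   82. ]
 [ 545.8 -243.9   82. ]
 [ 569.2 -230.9   82. ]]
29.182858769912094
[[344.5623318  360.01035665]]
28 [ 556.  -243.4   80.1] [ 542.2 -257.5   79. ] [ 567.8 -226.7   82.8]
```

```bash

python3 -m creep '[[-2,-1,4,0],[-2,-1,4,0],[-1,0,4,0]]'
cat >> h.py <<'E'
def ins(x,y,z,jaw=None):
    p,R,s=pose();T=tip(); go(*p,jaw); print("tip",T.round(1),"need",(R.T@(np.array([x,y,z])-T)).round(1))
E
python3 - <<'E'
from h import *
ins(556,-239.5,84,28)
E
```

```text
time_s: 14.68
ee_pos: [499.6, -90.7, 308.1]
tool_rot: [-0.034, 0.969, 0.238, -0.051]
contact_force: [0.0, 0.3, -3.0]
finger_gap: 0.298
t 14.68 pos [499.6 -90.7 308.1] jaw 27.8 tilt [-0.083 -0.09  -0.993] gap 0.298 F [ 0.   0.3 -3. ] | shift [0. 0. 0.] turn -0.2
tip [ 559.2 -241.8   95.2] need [-0.8 -2.5 11.6]
```

```bash

python3 -m creep '[[0,-1,4,0],[0,-1,4,0],[0,0,4,0],[0,0,3,0]]'
python3 - <<'E'
from h import *
ins(556,-239.5,76,28)
E
```

```text
time_s: 15.02
ee_pos: [495.3, -87.8, 291.0]
tool_rot: [-0.034, 0.969, 0.238, -0.052]
contact_force: [0.2, -1.8, -0.4]
finger_gap: 0.3
t 15.02 pos [495.3 -87.8 291. ] jaw 27.8 tilt [-0.085 -0.09  -0.992] gap 0.3 F [ 0.2 -1.8 -0.4] | shift [0. 0. 0.] turn -0.2
tip [ 554.6 -238.9   78. ] need [1.1 1.3 1.8]
```

```bash

python3 -m creep '[[0.5,0.5,2,0],[0.5,0.5,2,0]]'
python3 - <<'E'
from h import *
ins(556,-239.5,76,28)
print(pose()[2]["ft_torque"])
E
```

```text
time_s: 15.18
ee_pos: [496.7, -88.7, 287.4]
tool_rot: [-0.032, 0.969, 0.238, -0.051]
contact_force: [2.1, -1.3, -2.9]
finger_gap: 0.3
t 15.18 pos [496.7 -88.7 287.4] jaw 27.8 tilt [-0.083 -0.085 -0.993] gap 0.3 F [ 2.1 -1.3 -2.9] | shift [0. 0. 0.] turn -0.2
tip [ 556.8 -240.5   75.2] need [-0.3 -1.4 -0.7]
[-0.29611151 -0.26886411  0.08126293]
```

```bash

python3 -m creep '[[12.6,0.4,-0.3,4],[12.6,0.4,-0.3,4],[12.6,0.4,-0.3,4],[12.6,0.4,-0.3,4]]'
python3 - <<'E'
from h import *
ins(556,-240,76,-49)
print(pose()[2]["ft_torque"])
E
```

```text
time_s: 15.52
ee_pos: [544.5, -72.2, 282.7]
tool_rot: [-0.024, 0.994, 0.095, -0.055]
contact_force: [0.3, -1.5, -2.8]
finger_gap: 0.298
t 15.52 pos [544.5 -72.2 282.7] jaw 11.1 tilt [-0.105 -0.057 -0.993] gap 0.298 F [ 0.3 -1.5 -2.8] | shift [0. 0. 0.] turn 60.1
tip [ 555.5 -241.6   75.5] need [ 0.8 -1.5 -0.5]
[-0.35380516 -0.15474859  0.1728638 ]
```

Working well. I'll continue in small batches with corrections.

```bash

python3 -m creep '[[12.8,0.1,-0.4,4],[12.8,0.1,-0.4,4],[12.6,0.1,-0.4,4],[12.6,0.1,-0.3,4],[12.6,0.1,-0.3,4]]'
python3 - <<'E'
from h import *
ins(556,-240,76,-49)
print(pose()[2]["ft_torque"])
E
```

```text
time_s: 15.93
ee_pos: [609.8, -69.3, 274.4]
tool_rot: [-0.013, 0.994, -0.087, -0.061]
contact_force: [0.1, -3.0, -3.1]
finger_gap: 0.294
t 15.93 pos [609.8 -69.3 274.4] jaw -9.9 tilt [-0.123 -0.015 -0.992] gap 0.294 F [ 0.1 -3.  -3.1] | shift [0. 0. 0.] turn 39.1
tip [ 555.  -239.4   75. ] need [ 1.   0.4 -1.1]
[-0.56461029  0.0234303   0.17795652]
```

```bash

python3 -m creep '[[12.8,0.4,-0.7,4],[12.8,0.4,-0.7,4],[12.7,0.4,-0.5,4],[12.6,0.4,-0.5,4],[12.6,0.4,-0.5,4]]'
python3 - <<'E'
from h import *
ins(556,-240,76,-49)
print(pose()[2]["ft_torque"])
E
```

```text
time_s: 16.35
ee_pos: [671.1, -91.9, 265.4]
tool_rot: [0.0, 0.962, -0.265, -0.065]
contact_force: [-0.3, -2.9, -2.1]
finger_gap: 0.298
t 16.35 pos [671.1 -91.9 265.4] jaw -31.0 tilt [-0.126  0.035 -0.991] gap 0.298 F [-0.3 -2.9 -2.1] | shift [0. 0. 0.] turn 18.0
tip [ 554.2 -239.7   75. ] need [ 1.6 -0.6 -1.2]
[-0.53141743  0.09599995  0.28395003]
```

```bash

python3 -m creep '[[13,0.3,-0.8,4],[12.8,0.3,-0.8,4],[12.7,0.3,-0.5,4],[12.6,0.3,-0.5,4]]'
python3 - <<'E'
from h import *
ins(556,-240,76,-49)
print(pose()[2]["ft_torque"])
E
```

```text
time_s: 16.68
ee_pos: [711.9, -125.2, 257.7]
tool_rot: [0.012, 0.913, -0.402, -0.069]
contact_force: [-1.0, -2.5, -2.1]
finger_gap: 0.298
t 16.68 pos [ 711.9 -125.2  257.7] jaw -47.8 tilt [-0.116  0.076 -0.99 ] gap 0.298 F [-1.  -2.5 -2.1] | shift [0. 0. 0.] turn 1.2
tip [ 553.4 -240.2   75. ] need [ 1.5 -2.  -1.3]
[-0.4828634   0.26899584  0.30468178]
```

```bash

python3 -m creep '[[9.8,-0.3,-0.8,3],[9.5,-0.2,-0.8,3]]'
python3 - <<'E'
from h import *
ins(556,-240,76,-49)
p,R,s=pose(); print(s["ft_torque"],(p+R@[32,0,190]).round(),(p+R@[0,0,171]).round())
E
python3 -m creep '[[6.8,-0.3,-0.8,2],[6.6,-0.2,-0.8,2]]'
python3 - <<'E'
from h import *
ins(556,-240,76,-49)
p,R,s=pose(); print(s["ft_torque"],(p+R@[32,0,190]).round(),(p+R@[0,0,171]).round())
E
```

```text
time_s: 16.85
ee_pos: [725.1, -141.0, 254.7]
tool_rot: [0.016, 0.889, -0.452, -0.07]
contact_force: [-1.9, -2.9, -2.3]
finger_gap: 0.296
t 16.85 pos [ 725.1 -141.   254.7] jaw -54.2 tilt [-0.11   0.093 -0.99 ] gap 0.296 F [-1.9 -2.9 -2.3] | shift [0. 0. 0.] turn -5.2
tip [ 553.2 -240.7   75.1] need [ 1.  -2.5 -1.2]
[-0.35289441  0.31622285  0.1992753 ] [ 717. -160.   63.] [ 701. -135.   85.]
time_s: 17.02
ee_pos: [733.3, -153.0, 252.3]
tool_rot: [0.02, 0.872, -0.485, -0.072]
contact_force: [-1.1, -1.0, -3.0]
finger_gap: 0.299
t 17.02 pos [ 733.3 -153.   252.3] jaw -58.5 tilt [-0.107  0.104 -0.989] gap 0.299 F [-1.1 -1.  -3. ] | shift [0. 0. 0.] turn -9.5
tip [ 553.  -241.3   75. ] need [ 0.3 -3.1 -1.4]
[-0.22279842  0.24070015  0.09473996] [ 722. -173.   61.] [ 709. -147.   83.]
```

```bash
python3 - <<'E'
from h import *
c=shot("scene","s7"); P=cloud(c)
m=(abs(P[...,2]-72)<5)&(P[...,0]>450)&(P[...,0]<670)&(P[...,1]<-150)&(P[...,1]>-370)
print(m.sum(),cv2.minAreaRect(P[m][:,:2].astype(np.float32)))
im=cv2.resize(c["color"][145:220,130:230],None,fx=8,fy=8,interpolation=cv2.INTER_CUBIC); cv2.imwrite("pics/s7c.png",im[:,:,::-1])
E
```

```text
907 ((551.4964599609375, -234.566162109375), (130.89202880859375, 107.8757553100586), 79.33719635009766)
```

View pics/s7c.png

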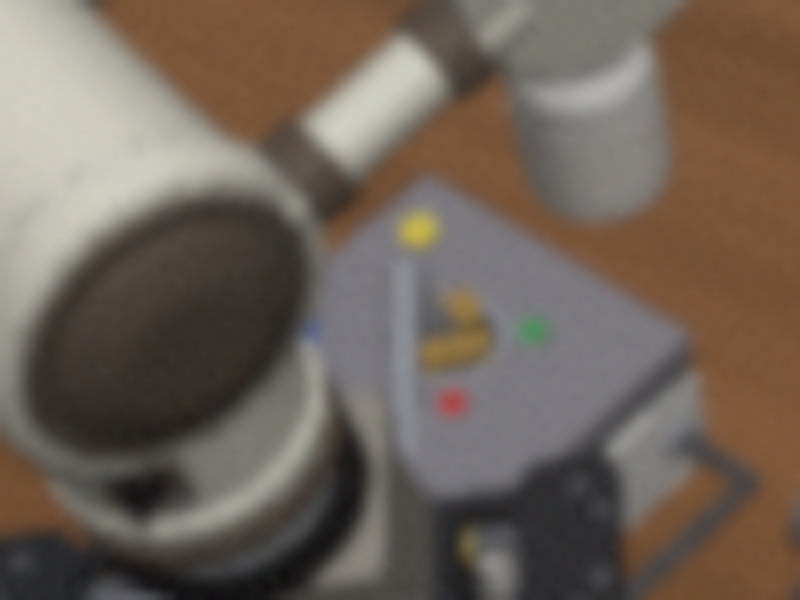

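Slot appears to point at the green dot (535,330); red is at (452,402). I'll measure both.

```bash
python3 - <<'E'
from h import *
def dots(n):
    c=load(n); h=cv2.cvtColor(c["color"],cv2.COLOR_RGB2HSV).astype(int); P=cloud(c)
    reg=(abs(P[...,2]-73)<8)&(P[...,0]>480)&(P[...,0]<620)&(P[...,1]<-170)&(P[...,1]>-310)
    o={}
    for k,lo,hi in(("red",-8,6),("green",45,80),("yel",24,34)):
        H=h[...,0].copy(); H[H>170]-=180
        m=reg&(H>=lo)&(H<=hi)&(h[...,1]>(110 if k!="green" else 70)); v,u=np.nonzero(m)
        w=h[...,1][m]; o[k]=atz(c,[(np.average(u,weights=w),np.average(v,weights=w))],72.5)[0] if m.sum() else None; 
    g=o["green"]-o["red"]; mid=(o["green"]+o["red"])/2
    print(n,{k:None if v is None else v[:2].round(1) for k,v in o.items()},"box yaw from r->g:",np.degrees(np.arctan2(g[1],g[0]))+90-360)
for n in("s5","s6","s7"): dots(n)
c=load("s7"); f=lambda x,y:(130+(x-3.5)/8,145+(y-3.5)/8)
im=cv2.resize(c["color"][172:202,172:212],None,fx=20,fy=20,interpolation=cv2.INTER_CUBIC); cv2.imwrite("pics/s7d.png",im[:,:,::-1])
E
```

```text
s5 {'red': array([ 576., -223.]), 'green': array([ 534.5, -220.2]), 'yel': array([ 517.7, -285.6])} box yaw from r->g: -93.87496323113692
s6 {'red': array([ 576., -223.]), 'green': array([ 534.5, -220.2]), 'yel': None} box yaw from r->g: -93.91454423517195
s7 {'red': array([ 575.6, -219.2]), 'green': array([ 535.3, -211.6]), 'yel': array([ 513. , -274.4])} box yaw from r->g: -100.62510982753213
```

View pics/s7d.png

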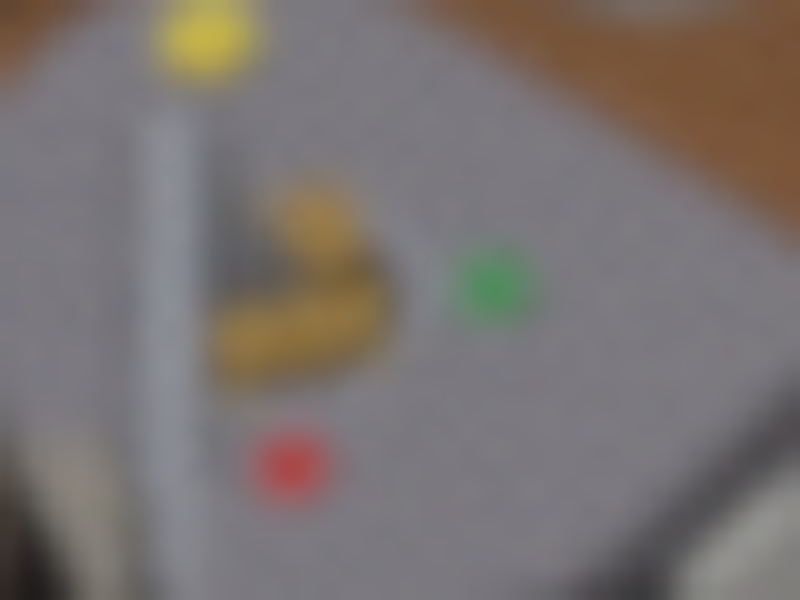

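```bash
python3 - <<'E'
from h import *
c=load("s7"); f=lambda x,y:(172+(x-9.5)/20,172+(y-9.5)/20)
for A in([(220,325),(345,275)],[(215,330),(365,285)],[(245,375),(375,330)]):
    w=atz(c,[f(*q) for q in A],82); d=w[1]-w[0]; print(w.round(1)[:,:2].tolist(),np.degrees(np.arctan2(d[1],d[0])))
w=atz(c,[f(300,292)],82); print("centre",w)
# predicted image directions for slot lines at -45..-60
for a in(-40,-50,-56,-62):
    u=proj(c,[w[0],w[0]-14*np.array([np.cos(np.radians(a)),np.sin(np.radians(a)),0])]); d=u[1]-u[0]; print(a,np.degrees(np.arctan2(d[1],d[0])).round(1))
E
```

```text
[[564.5, -236.2], [549.0, -225.6]] 145.8591374245816
[[565.6, -236.3], [549.3, -222.1]] 138.998617984328
[[570.6, -228.0], [555.7, -216.3]] 142.089329710003
centre [[ 554.47302471 -229.54699529   82.        ]]
-40 -17.4
-50 -10.1
-56 -5.6
-62 -1.2
```

```bash
cat >> h.py <<'E'
def boxpose(n):
    c=shot("scene",n); h=cv2.cvtColor(c["color"],cv2.COLOR_RGB2HSV).astype(int); P=cloud(c)
    reg=(abs(P[...,2]-73)<8)&(P[...,0]>480)&(P[...,0]<650)&(P[...,1]<-150)&(P[...,1]>-310); o={}
    for k,lo,hi in(("red",-8,6),("green",45,80)):
        H=h[...,0].copy(); H[H>170]-=180
        m=reg&(H>=lo)&(H<=hi)&(h[...,1]>(110 if k!="green" else 70)); v,u=np.nonzero(m); w=h[...,1][m]
        o[k]=atz(c,[(np.average(u,weights=w),np.average(v,weights=w))],72.5)[0]
    g=o["green"]-o["red"]; mid=(o["green"]+o["red"])[:2]/2; y=np.degrees(np.arctan2(g[1],g[0]))-270
    L=mid+19*np.array([np.cos(np.radians(y)),np.sin(np.radians(y))]); print("box yaw",round(y,1),"home slot",round(y+45,1),"lock",L.round(1),"sep",np.linalg.norm(g).round(1)); return L
E
python3 -m creep '[[-3.5,0,-0.4,0],[-3.5,0,-0.4,0]]'
python3 - <<'E'
from h import *
L=boxpose("s8"); ins(L[0],L[1],75.5,-65); print(pose()[2]["ft_torque"])
E
```

```text
time_s: 17.23
ee_pos: [730.2, -149.0, 252.6]
tool_rot: [0.02, 0.871, -0.485, -0.071]
contact_force: [0.7, -2.8, -3.1]
finger_gap: 0.297
box yaw -100.7 home slot -55.7 lock [ 549.8 -231.3] sep 41.6
t 17.28 pos [ 729.9 -148.1  252.7] jaw -58.5 tilt [-0.106  0.104 -0.989] gap 0.297 F [-0.5 -0.9 -2.6] | shift [0. 0. 0.] turn 6.5
tip [ 549.8 -236.4   75.3] need [-4.3 -2.6  0. ]
[-0.34107211 -0.17246661  0.39365274]
```

```bash

python3 -m creep '[[-1,-5,-1.2,0],[-1,-5,-1.2,0],[-1,-5,-1.2,0],[-1,-5,-1.2,0],[0,-5,-1.2,0]]'
python3 - <<'E'
from h import *
L=boxpose("s9"); ins(L[0],L[1],75.5,-65); print(pose()[2]["ft_torque"])
E
```

```text
time_s: 17.7
ee_pos: [749.0, -128.4, 254.8]
tool_rot: [0.021, 0.872, -0.484, -0.076]
contact_force: [-3.8, -2.6, -1.2]
finger_gap: 0.299
box yaw -103.9 home slot -58.9 lock [ 566.2 -210.8] sep 39.9
t 17.75 pos [ 749.6 -127.9  255.2] jaw -58.4 tilt [-0.111  0.108 -0.988] gap 0.302 F [-2.  -1.   0.2] | shift [0. 0. 0.] turn 6.6
tip [ 568.4 -216.1   78.8] need [-5.3 -1.3  3.8]
[-0.38260028  0.59135434  0.12896888]
```

```bash

python3 -m creep '[[-2,0,2,0],[-1,0,1.5,0],[9.4,0.2,-0.5,3],[9.4,0.2,-0.6,3],[9.4,0.2,-0.6,3]]'
python3 - <<'E'
from h import *
L=boxpose("s10"); ins(L[0],L[1],75.5,-67); print(pose()[2]["ft_torque"])
E
```

```text
time_s: 18.17
ee_pos: [761.1, -148.8, 253.1]
tool_rot: [0.028, 0.831, -0.551, -0.073]
contact_force: [-1.3, -1.4, -2.7]
finger_gap: 0.298
box yaw -103.3 home slot -58.3 lock [ 566.5 -209.8] sep 41.3
t 18.22 pos [ 761.4 -150.7  252.9] jaw -67.7 tilt [-0.088  0.127 -0.988] gap 0.299 F [-1.4 -2.5 -1.2] | shift [0. 0. 0.] turn -0.7
tip [ 567.  -213.9   79.8] need [-3.6 -1.7  4.5]
[-0.23961646  0.30615456  0.05650471]
```

```bash

python3 -m creep '[[-1,0,2,0],[-1,0,2,0],[0,0,1,0],[6.3,0.1,-0.6,2],[6.3,0.1,-0.6,2]]'
python3 - <<'E'
from h import *
L=boxpose("s11"); ins(L[0],L[1],75.5,-67); print(pose()[2]["ft_torque"])
E
```

```text
time_s: 18.63
ee_pos: [763.7, -159.2, 249.3]
tool_rot: [0.032, 0.811, -0.579, -0.071]
contact_force: [-0.6, -4.3, -1.8]
finger_gap: 0.3
box yaw -103.4 home slot -58.4 lock [ 566.5 -209.7] sep 41.3
t 18.68 pos [ 763.8 -160.3  249.2] jaw -71.5 tilt [-0.078  0.134 -0.988] gap 0.302 F [-2.6 -2.7 -0.7] | shift [0. 0. 0.] turn -4.5
tip [ 565.  -212.5   77.4] need [-2.  -2.5  1.7]
[-0.34690256  0.74808435  0.05547469]
```

```bash

python3 -m creep '[[-1,-1,2,0],[0,-1,2,0],[6.3,0.1,-0.4,2],[6.3,0.1,-0.4,2]]'
python3 - <<'E'
from h import *
L=boxpose("s12"); ins(L[0],L[1],75.5,-67); p,R,s=pose();print(s["ft_torque"],(p+R@[32,0,190]).round(),(p+R@[0,0,171]).round())
c=load("s12"); P=cloud(c); m=(P[...,2]>40)&(P[...,2]<103)&(np.hypot(P[...,0]-720,P[...,1]+226)<50); print("can",m.sum(),P[m].mean(0).round(),P[m].min(0).round(),P[m].max(0).round())
E
```

```text
time_s: 19.02
ee_pos: [767.2, -168.4, 244.3]
tool_rot: [0.036, 0.791, -0.606, -0.072]
contact_force: [-3.1, -3.7, -0.1]
finger_gap: 0.301
box yaw -105.2 home slot -60.2 lock [ 566.3 -209. ] sep 40.8
t 19.07 pos [ 767.2 -169.6  244.2] jaw -75.4 tilt [-0.07   0.145 -0.987] gap 0.298 F [-3.1 -2.7 -0.2] | shift [0. 0. 0.] turn -8.4
tip [ 564.  -210.4   74.6] need [-0.8 -2.5 -1.2]
[-0.54950942  1.15408397  0.29082655] [ 745. -195.   54.] [ 740. -164.   75.]
can 27 [ 747. -220.   49.] [ 743. -232.   40.] [ 749. -211.   65.]
```

```bash

python3 -m creep '[[-9.4,0.2,-0.4,-3],[-9.4,0.2,-0.4,-3],[-0.5,1,-8,0],[-1,1.5,-10,0],[-1,2,-15,0],[-1,2,-15,0]]'
python3 - <<'E'
from h import *
L=boxpose("s13"); ins(L[0],L[1],120,-67); p,R,s=pose(); print(s["ft_torque"])
E
```

```text
time_s: 19.57
ee_pos: [761.4, -148.2, 291.1]
tool_rot: [0.03, 0.823, -0.562, -0.078]
contact_force: [-0.2, -0.4, -2.5]
finger_gap: 0.297
box yaw -104.2 home slot -59.2 lock [ 566.7 -208.8] sep 40.7
t 19.62 pos [ 762.3 -148.6  296.1] jaw -69.0 tilt [-0.091  0.132 -0.987] gap 0.303 F [2.1 0.2 0.7] | shift [0. 0. 0.] turn -2.0
tip [ 565.6 -207.1  124. ] need [ 2.3 -0.9  3.8]
[-0.0560317  -0.16450343  0.03305177]
```

```bash

python3 -m creep '[[-10,0,-1,0],[-17,0,-1,0],[-17,0,-1,0],[-17,0,-1,0],[-17,0,-1,0],[-17,0,-1,0],[-17,0,-1,0],[-17,0,-1,0],[-17,0,-1,0],[-17,0,-1,0],[-10,0,0,0]]'
cat > slot.py <<'E'
from h import *
import sys
def fit(n,L,yaw):
    c=load(n); h=cv2.cvtColor(c["color"],cv2.COLOR_RGB2HSV).astype(int)
    g=np.arange(-13,13.1,0.5); X,Y=np.meshgrid(g,g); inside=np.hypot(X,Y)<12
    best=[]
    for dx in np.arange(-5,5.1,1):
        for dy in np.arange(-5,5.1,1):
            W=np.c_[X[inside]+L[0]+dx,Y[inside]+L[1]+dy,np.full(inside.sum(),82.)]; uv=proj(c,W).astype(np.float32)
            s=cv2.remap((c["color"][...,0].astype(np.float32)-c["color"][...,2]),uv[:,0].copy(),uv[:,1].copy(),cv2.INTER_LINEAR).ravel()
            for a in range(-90,90,2):
                r=np.radians(a); d=abs(-np.sin(r)*X[inside]+np.cos(r)*Y[inside]); m=d<3
                best.append((s[~m].mean()-s[m].mean()+0.3*s.mean(),a,dx,dy))
    best.sort(reverse=True); print(n,"slot candidates",[(round(float(b[0]),1),b[1],float(b[2]),float(b[3])) for b in best[:6]],"home",round(yaw+45,1))
E
python3 - <<'E'
from slot import *
L=boxpose("s14"); fit("s5",(554.5,-240.5),-93.9); fit("s14",L,-104.2); ins(L[0],L[1],120,-67)
im=load("s14")["color"]; print(im[0,0])
E
```

```text
time_s: 20.53
ee_pos: [699.8, 20.7, 331.5]
tool_rot: [0.024, 0.821, -0.566, -0.068]
contact_force: [0.0, 0.2, -2.4]
finger_gap: 0.3
box yaw -104.2 home slot -59.2 lock [ 566.7 -208.8] sep 40.7
s5 slot candidates [(47.2, 34, -1.0, 0.0), (47.2, 32, -1.0, 0.0), (47.1, 34, 0.0, 1.0), (47.1, 32, 0.0, 1.0), (47.0, 34, -2.0, 0.0), (47.0, 30, -1.0, 0.0)] home -48.9
s14 slot candidates [(32.0, -50, 4.0, 0.0), (32.0, -50, 5.0, -1.0), (32.0, -48, 4.0, 0.0), (31.9, -50, 4.0, -1.0), (31.9, -48, 5.0, -1.0), (31.9, -48, 3.0, 1.0)] home -59.2
t 20.58 pos [699.6  22.2 331.5] jaw -69.4 tilt [-0.085  0.116 -0.99 ] gap 0.294 F [ 0.1  1.3 -2.7] | shift [0. 0. 0.] turn -2.4
tip [505.3 -34.9 156.3] need [186.8   1.3  20.7]
[73 75 77]
```

```bash
cat > slot.py <<'E'
from h import *
def half(a,gap,r=14):
    t=np.linspace(-np.pi,np.pi,181); x,y=r*np.cos(t),r*np.sin(t); o=[]
    for sgn in(1,-1):
        m=sgn*y>=gap/2; q=np.c_[x[m],y[m]]; xe=np.sqrt(r*r-gap*gap/4); q=q[np.argsort(sgn*np.arctan2(q[:,1],q[:,0]))]; q=np.r_[[[xe,sgn*gap/2]],q,[[-xe,sgn*gap/2]]]
        c,s=np.cos(np.radians(a)),np.sin(np.radians(a)); o.append(q@np.array([[c,s],[-s,c]]))
    return o
def fit(ims,c,L,win=9,S=12):
    I=np.mean([i.astype(float) for i in ims],0); D=I[...,0]-I[...,2]
    u0,v0=proj(c,[[*L,78]])[0].round().astype(int); patch=D[v0-win:v0+win+1,u0-win:u0+win+1]; N=2*win+1; res=[]
    K=cv2.getGaussianKernel
    for a in range(-90,90,3):
        C=np.zeros((N*S*1,N*S*1),np.float32)
        for z,gap,val in[(72.5,5.5,.5),(74,5.5,.5),(76,5.5,.55),(78,5.5,.6),(79,7.4,.7),(80,9.2,.8),(81,11,.9),(82,13,1.)]:
            for q in half(a,gap):
                p=proj(c,np.c_[q+L,np.full(len(q),z)])-[u0-win-.5,v0-win-.5]
                cv2.fillPoly(C,[np.round(p*S).astype(np.int32)],val)
        for sg in(.6,):
            B=cv2.GaussianBlur(C,(0,0),sg*S)
            for du in np.arange(-2,2.1,.25):
                for dv in np.arange(-2,2.1,.25):
                    M=np.float32([[1,0,du*S],[0,1,dv*S]]); T=cv2.resize(cv2.warpAffine(B,M,B.shape[::-1]),(N,N),interpolation=cv2.INTER_AREA)
                    t=T-T.mean(); p=patch-patch.mean(); res.append(((t*p).sum()/np.sqrt((t*t).sum()*(p*p).sum()),a,du,dv))
    b={}
    for r in res: b[r[1]]=max(b.get(r[1],(-1,)),r)
    top=sorted(b.values(),reverse=True)[:6]; print([(round(float(r[0]),3),r[1],float(r[2]),float(r[3])) for r in top])
E
python3 - <<'E'
from slot import *
L0=(554.5,-240.5);L=(566.7,-208.8)
for n in("s5","s6"): c=load(n); fit([c["color"]],c,L0)
c=load("top5"); print("top5");fit([c["color"]],c,L0)
A=[arm.read_camera("scene")["color"] for _ in range(5)]; c=load("s14"); print("now scene home -59");fit(A,c,L)
c=shot("top","top15"); B=[c["color"]]+[arm.read_camera("top")["color"] for _ in range(4)]; print("top"); fit(B,c,L)
E
```

```text
[(0.876, 30, 0.0, -0.5), (0.876, 27, -0.25, -0.5), (0.875, 33, 0.0, -0.5), (0.873, 24, -0.25, -0.5), (0.871, 36, 0.0, -0.5), (0.868, 21, -0.25, -0.5)]
[(0.862, 33, 0.0, -0.25), (0.862, 30, 0.0, -0.25), (0.86, 36, 0.0, -0.25), (0.86, 27, 0.0, -0.25), (0.856, 39, 0.0, -0.25), (0.854, 24, 0.0, -0.25)]
top5
[(0.857, 30, 0.75, 1.0), (0.857, 33, 0.75, 1.0), (0.856, 27, 0.75, 1.0), (0.854, 36, 0.75, 1.0), (0.852, 24, 0.75, 1.0), (0.85, 39, 0.75, 1.0)]
now scene home -59
[(0.903, -48, -0.5, 0.0), (0.903, -51, -0.5, 0.0), (0.903, -45, -0.5, 0.0), (0.902, -54, -0.5, 0.0), (0.902, -42, -0.5, 0.0), (0.9, -57, -0.5, 0.0)]
top
[(0.864, -48, 0.75, 0.5), (0.863, -51, 0.75, 0.5), (0.862, -45, 0.75, 0.5), (0.859, -54, 0.75, 0.5), (0.858, -42, 0.75, 0.5), (0.853, -57, 0.75, 0.5)]
```

```bash
python3 - <<'E'
from h import *
p,R,s=pose(); go(*p); c=shot("wrist","w15")
def an(c,R,p):
    h=cv2.cvtColor(c["color"],cv2.COLOR_RGB2HSV); m=(h[...,0]>8)&(h[...,0]<20)&(h[...,1]>200)&(h[...,2]>140); m[300:]=0
    P=(cloud(c)-p)@R; q=P[m]; q=q[(q[:,2]>155)&(q[:,2]<178)]
    A=np.c_[q[:,0],q[:,1],np.ones(len(q))]; k=np.linalg.lstsq(A,q[:,2],rcond=None)[0]
    # centreline x vs y
    ys=np.arange(-46,0,4); cx=[(q[abs(q[:,1]-y)<2][:,0].min()+q[abs(q[:,1]-y)<2][:,0].max())/2 if (abs(q[:,1]-y)<2).sum()>5 else np.nan for y in ys]; ok=~np.isnan(cx)
    print("plane dz/dx,dz/dy,z0",k.round(3),"yaw slope",np.polyfit(ys[ok],np.array(cx)[ok],1).round(3),"ymin",np.percentile(q[:,1],.5).round(1),len(q))
c2=load("w2"); an(c2,np.array([[ 0.897,-0.437,-0.064],[-0.437,-0.9,0.017],[-0.065,0.013,-0.998]]),np.array([613.8,-155.8,244.6])); an(c,R,p)
P=cloud(load("s14")); m=(abs(P[...,2]-72)<5)&(P[...,0]>450)&(P[...,0]<680)&(P[...,1]<-130)&(P[...,1]>-340); print(m.sum(),cv2.minAreaRect(P[m][:,:2].astype(np.float32)))
E
```

```text
t 21.08 pos [700.6  17.7 330.4] jaw -69.6 tilt [-0.084  0.118 -0.99 ] gap 0.295 F [-0.2  0.  -2. ] | shift [0. 0. 0.] turn None
plane dz/dx,dz/dy,z0 [-6.30000e-02  1.20000e-02  1.68491e+02] yaw slope [0.108 2.718] ymin -50.3 221
plane dz/dx,dz/dy,z0 [-8.00000e-02 -2.20000e-02  1.68456e+02] yaw slope [ 0.254 10.668] ymin -48.7 143
1037 ((567.809326171875, -212.13052368164062), (129.8330078125, 109.67516326904297), 75.01021575927734)
```

```bash
python3 - <<'E'
from h import *
for n in("w2","w15"):
    c=load(n); H=cv2.cvtColor(c["color"],cv2.COLOR_RGB2HSV).astype(int); print(n)
    for v in range(120,320,20):
        m=(H[v,:,0]>7)&(H[v,:,0]<20)&(H[v,:,1]>190)&(H[v,:,2]>150); m[:200]=0;m[380:]=0; u=np.nonzero(m)[0]
        if len(u): print(v,u.min(),u.max(),"V",H[v,u.min()+2:u.max():8,2].tolist(),"z",c["range_z"][v,u.min()+3].round(1),c["range_z"][v,u.max()-3].round(1))
E
```

```text
w2
180 253 316 V [224, 223, 224, 224, 224, 224, 224, 215] z 148.7 148.5
200 253 315 V [225, 224, 224, 224, 224, 224, 224, 212] z 150.4 150.7
220 253 314 V [225, 224, 224, 224, 224, 224, 224, 208] z 153.0 152.9
240 253 314 V [225, 224, 224, 224, 224, 224, 224, 204] z 154.6 154.1
260 253 313 V [225, 224, 224, 224, 224, 224, 224, 199] z 154.9 157.6
280 254 312 V [223, 223, 224, 224, 224, 223, 223] z 159.1 158.7
300 253 311 V [225, 223, 223, 223, 223, 223, 223] z 161.6 161.2
w15
180 251 313 V [231, 230, 230, 229, 229, 229, 229, 219] z 149.9 148.9
200 252 313 V [230, 230, 229, 230, 230, 229, 230, 206] z 151.0 151.7
220 252 313 V [230, 230, 230, 230, 230, 230, 229, 206] z 152.3 152.1
240 252 313 V [231, 229, 230, 230, 230, 230, 230, 205] z 155.8 154.3
260 253 312 V [230, 230, 230, 229, 230, 230, 230, 189] z 157.5 155.9
280 254 312 V [229, 229, 229, 229, 229, 229, 229] z 159.2 159.7
300 254 312 V [228, 228, 229, 229, 229, 228, 229] z 162.0 162.7
```

```bash

python3 -m creep '[[-12,-4,0,0],[-15,-5,0,0],[-15,-6,0,0],[-14,-6,0,0]]'
python3 -m creep '[[1,-1,12,0],[1,-1,15,0],[1,-2,15,0],[1,-2,15,0],[1,-2,15,0],[1,-2,12,0],[1,-1,8,0]]'
python3 - <<'E'
from h import *
p,R,s=pose(); ins(p[0],p[1],20); print(s["ft_torque"]); 
for a in((-14,-55),(14,-55),(-14,55),(14,55)): print((p+R@[a[0],a[1],202]).round(1))
E
```

```text
time_s: 21.47
ee_pos: [700.8, 79.2, 332.5]
tool_rot: [0.025, 0.819, -0.569, -0.068]
contact_force: [-0.2, 0.2, -3.9]
finger_gap: 0.299
time_s: 22.05
ee_pos: [700.4, 92.7, 235.5]
tool_rot: [0.023, 0.823, -0.564, -0.066]
contact_force: [0.8, 0.8, -2.8]
finger_gap: 0.3
t 22.05 pos [700.4  92.7 235.5] jaw -69.1 tilt [-0.082  0.112 -0.99 ] gap 0.3 F [ 0.8  0.8 -2.8] | shift [0. 0. 0.] turn None
tip [507.3  34.4  59.4] need [  17.7 -204.2   15.1]
[-0.09439691 -0.02406074 -0.02307263]
[719.1 133.   30.5]
[729.1 106.9  28.2]
[617.4  93.   42.8]
[627.4  66.9  40.5]
```

```bash

python3 -m creep '[[1,-1,9,0],[1,-1,9,0],[0,0,6,0],[0,0,3,0],[0,0,1,0]]'
python3 - <<'E'
from h import *
p,R,s=pose(); print(p.round(1),s["contact_force"],(p+R@[14,-55,202]).round(1),R[2].round(3))
E
```

```text
time_s: 22.47
ee_pos: [699.2, 92.9, 206.2]
tool_rot: [0.024, 0.823, -0.563, -0.067]
contact_force: [-1.2, 0.3, 0.8]
finger_gap: 0.304
[699.2  92.9 206.2] [-1.19478487  0.3123803   0.84327356] [727.4 107.   -1.2] [-0.082  0.115 -0.99 ]
```

Touching the bench. I'll open slowly and lift.

```bash

python3 -m creep '[[0,0,0,0],[0,0,0,0],[0,0,0,0],[0,0,0,0],[0,0,0,0],[0,0,0,0],[0,0,0,0],[0,0,0,0],[0,0,0,0]]' 0.9
python3 -m creep '[[-1,1,-8,0],[-1,1,-15,0],[-1,1,-20,0],[-1,1,-20,0],[-1,2,-20,0],[-1,2,-20,0],[-1,2,-20,0],[0,0,0,0]]'
python3 - <<'E'
from h import *
p,R,s=pose(); go(*p); c=shot("wrist","w16"); H=cv2.cvtColor(c["color"],cv2.COLOR_RGB2HSV).astype(int)
m=((H[...,0]>7)&(H[...,0]<20)&(H[...,1]>190)&(H[...,2]>150)).astype(np.uint8)
n,l,st,ce=cv2.connectedComponentsWithStats(m); k=1+st[1:,4].argmax(); v,u=np.nonzero(l==k); q=cv2.boxPoints(cv2.minAreaRect(np.c_[u,v].astype(np.float32))); print(st[k],q.round()); w=atz(c,q,36); print(w.round(1),w.mean(0).round(1)); Z=cloud(c)[l==k]; print(np.percentile(Z[:,2],[5,50,95]).round(1))
E
```

```text
time_s: 23.22
ee_pos: [701.2, 92.4, 210.3]
tool_rot: [0.022, 0.823, -0.564, -0.063]
contact_force: [0.2, 0.2, 0.9]
finger_gap: 0.9
time_s: 23.88
ee_pos: [705.2, 91.3, 346.5]
tool_rot: [0.022, 0.823, -0.563, -0.063]
contact_force: [0.8, -0.7, 1.6]
finger_gap: 0.9
t 23.88 pos [705.2  91.3 346.5] jaw -69.0 tilt [-0.078  0.106 -0.991] gap 0.9 F [ 0.8 -0.7  1.6] | shift [0. 0. 0.] turn None
[ 272  137   35  117 3526] [[272. 137.]
 [305. 137.]
 [306. 253.]
 [273. 253.]]
[[713.5 130.6  36. ]
 [723.3 106.5  36. ]
 [630.3  67.5  36. ]
 [618.5  94.1  36. ]] [671.4  99.7  36. ]
[34.8 36.3 37.5]
```

```bash

python3 -m creep '[[20,17.5,-4,0],[20,17.5,-4,0],[20,17.5,-4,0],[20,17.5,-4,0],[20,17.5,-4,0],[20,17.5,-4,0],[20,17.5,-4,0],[20,17.5,-4,0],[20,17.5,-4,0],[20,17.5,-4,0],[20,17.5,-4,0],[20,17.5,-2,0]]' 1
python3 - <<'E'
from slot import *
import slot
p,R,s=pose(); go(*p); c=shot("wrist","w17"); L=(566.7,-208.8); print("lock px",proj(c,[[*L,82]])); H=cv2.cvtColor(c["color"],cv2.COLOR_RGB2HSV).astype(int)
for k,lo,hi in(("red",-8,6),("green",45,85)):
    h=H[...,0].copy(); h[h>170]-=180; m=((h>=lo)&(h<=hi)&(H[...,1]>90)&(H[...,2]>60)).astype(np.uint8); n,l,st,ce=cv2.connectedComponentsWithStats(m)
    for i in range(1,n):
        if st[i,4]>20: print(k,ce[i].round(1),st[i,4],atz(c,[ce[i]],72.5)[0].round(1))
m=((H[...,0]>12)&(H[...,0]<28)&(H[...,1]>100)).astype(np.uint8);n,l,st,ce=cv2.connectedComponentsWithStats(m)
for i in range(1,n):
    if st[i,4]>60: print("brass",st[i].tolist(),ce[i].round(1),atz(c,[ce[i]],82)[0].round(1))
E
```

```text
time_s: 24.93
ee_pos: [595.5, -215.7, 379.7]
tool_rot: [0.025, 0.826, -0.559, -0.074]
contact_force: [-0.4, -0.3, 0.1]
finger_gap: 0.999
t 24.93 pos [ 595.5 -215.7  379.7] jaw -68.5 tilt [-0.095  0.124 -0.988] gap 0.999 F [-0.4 -0.3  0.1] | shift [0. 0. 0.] turn None
lock px [[298.29772223 191.72569844]]
red [296.4 158.2] 130 [ 588.8 -197.5   72.5]
green [267.1 197.3] 102 [ 548.9 -187.6   72.5]
brass [0, 0, 560, 317, 124106] [279.2 144.8] [ 595.5 -181.4   82. ]
brass [201, 83, 65, 81, 2229] [232.9 123.2] [ 597.4 -143.1   82. ]
brass [282, 174, 34, 23, 503] [298.  184.8] [ 571.8 -206.4   82. ]
brass [288, 193, 33, 23, 482] [304.7 203.7] [ 559.5 -217.3   82. ]
brass [315, 243, 16, 15, 183] [323.1 250.1] [ 527.6 -247.2   82. ]
brass [35, 297, 44, 71, 1489] [ 52.  332.6] [320.  -28.8  82. ]
brass [488, 298, 44, 70, 1482] [514.4 332.6] [ 521.2 -439.1   82. ]
brass [118, 354, 442, 46, 11607] [291.8 378.6] [ 383.1 -277.5   82. ]
```

All three cameras now give a slot line at −48.5° against −59° for home. The lock is about 10° short, so I'll regrasp the key, which also resets its pitch, and finish the turn.

```bash
cat >> h.py <<'E'
def grasp(x,y,z,jaw=None):
    p,R,s=pose(); t=np.array([x,y,z])-R[:,2]*171; go(*t,jaw); print("R",R.round(3).tolist())
E
python3 - <<'E'
from h import *
grasp(680.7,103.4,150,-68.2)
E
```

```text
t 24.98 pos [ 594.1 -220.2  379.7] jaw -68.7 tilt [-0.093  0.126 -0.988] gap 1.001 F [ 0.3 -3.4  0.1] | shift [-247.7 -228.7   55.6] turn -0.5
R [[0.361, -0.92, -0.152], [-0.928, -0.371, 0.04], [-0.093, 0.126, -0.988]]
```

```bash

python3 -m creep '[[-20,-19,3,0],[-21,-19,4,0],[-21,-19,4,0],[-21,-19,4,0],[-21,-19,4,0],[-21,-19,4,0],[-21,-19,4,0],[-21,-19,4,0],[-21,-19,4,0],[-21,-19,4,0],[-21,-19,4,0],[-18,-18,4,0]]'
python3 - <<'E'
from h import *
c=shot("wrist","w18"); H=cv2.cvtColor(c["color"],cv2.COLOR_RGB2HSV).astype(int)
m=((H[...,0]>7)&(H[...,0]<20)&(H[...,1]>190)&(H[...,2]>150)).astype(np.uint8)
n,l,st,ce=cv2.connectedComponentsWithStats(m); k=1+st[1:,4].argmax(); v,u=np.nonzero(l==k); q=cv2.boxPoints(cv2.minAreaRect(np.c_[u,v].astype(np.float32))); w=atz(c,q,36); print(w.round(1),w.mean(0).round(1))
grasp(680.7,103.4,30,-68.2)
E
```

```text
time_s: 25.98
ee_pos: [706.7, 101.7, 309.1]
tool_rot: [0.031, 0.819, -0.567, -0.084]
contact_force: [1.1, 0.1, -1.1]
finger_gap: 0.998
[[714.5 130.7  36. ]
 [723.8 106.8  36. ]
 [630.1  67.5  36. ]
 [618.3  94.7  36. ]] [671.7  99.9  36. ]
t 26.03 pos [706.9 106.  307.3] jaw -69.6 tilt [-0.106  0.146 -0.984] gap 1.003 F [-2.3  2.5 -0.1] | shift [ 22.7 -15.3 106.2] turn -1.4
R [[0.346, -0.922, -0.174], [-0.932, -0.359, 0.047], [-0.106, 0.146, -0.984]]
```

```bash

python3 -m creep '[[3,-2,9,-1],[3,-2,9,0],[3,-2,9,0],[2,-2,9,0],[2,-2,9,0],[2,-1,9,0],[2,-1,9,0],[2,-1,9,0],[2,-1,9,0],[2,-1,8,0]]'
python3 - <<'E'
from h import *
grasp(681,103.6,30,-68.2)
E
```

```text
time_s: 26.87
ee_pos: [711.6, 90.9, 201.4]
tool_rot: [0.032, 0.824, -0.558, -0.088]
contact_force: [-0.7, -0.1, -0.4]
finger_gap: 1.001
t 26.87 pos [711.6  90.9 201.4] jaw -68.7 tilt [-0.11   0.151 -0.982] gap 1.001 F [-0.7 -0.1 -0.4] | shift [-4.  -2.5  3.5] turn -0.5
R [[0.361, -0.915, -0.181], [-0.926, -0.374, 0.046], [-0.11, 0.151, -0.982]]
```

```bash

python3 -m creep '[[-2,-1,1,0],[-2,-1,1,0],[0,0,0,0],[0,0,0,0],[0,0,0,0],[0,0,0,0]]' 0.2 60
python3 - <<'E'
from h import *
grasp(681,103.6,30,-68.2)
E
python3 -m creep '[[0,0,0.5,0],[0,0,0.5,0],[0,0,0.5,0],[0,0,0.5,0],[0,0,0,0],[0,0,0,0]]' 0 60
python3 - <<'E'
from h import *
grasp(681,103.6,30,-68.2)
p,R,s=pose(); 
for k in(-158.2,-158.7): 
    a=np.radians(k); T=np.array([671.7+180*np.cos(a),99.9+180*np.sin(a),4]); print("TIP tool",(R.T@(T-p)).round(1))
h=R.T@(np.array([671.7,99.9,18])-p); print("handle c",h.round(1))
E
```

```text
time_s: 27.37
ee_pos: [711.5, 96.0, 197.9]
tool_rot: [0.032, 0.824, -0.558, -0.089]
contact_force: [0.4, -0.4, 0.5]
finger_gap: 0.591
t 27.37 pos [711.5  96.  197.9] jaw -68.7 tilt [-0.111  0.152 -0.982] gap 0.591 F [ 0.4 -0.4  0.5] | shift [ 0.5 -0.4 -0.2] turn -0.5
R [[0.361, -0.915, -0.182], [-0.926, -0.375, 0.046], [-0.111, 0.152, -0.982]]
time_s: 27.87
ee_pos: [712.2, 95.9, 198.5]
tool_rot: [0.031, 0.825, -0.558, -0.087]
contact_force: [0.3, 0.7, -0.2]
finger_gap: 0.314
t 27.87 pos [712.2  95.9 198.5] jaw -68.7 tilt [-0.108  0.148 -0.983] gap 0.314 F [ 0.3  0.7 -0.2] | shift [-0.2  0.7  0.5] turn -0.5
R [[0.362, -0.915, -0.177], [-0.926, -0.375, 0.045], [-0.108, 0.148, -0.983]]
TIP tool [  4.  184.8 225.1]
TIP tool [  2.5 184.8 225.3]
handle c [  1.1   8.8 184.8]
```

```bash
sed -i 's/^TIP=.*198.3\])/TIP=np.array([0.,184.7,225.4])/' h.py
python3 -m creep '[[0,0,0,0],[0,0,0,0],[0,0,0,0],[-1,1,-6,0],[-1,1.5,-10,0],[-1,2,-12,0],[-1,2,-12,0],[-1,2,-12,0],[-1,2,-12,0],[-1,2,-12,0],[-1,2,-12,0],[-1,2,-12,0]]'
python3 -m creep '[[0,0,-3,-3],[0,0,-3,-3],[0,0,-3,-4],[0,0,-3,-4],[0,0,-3,-4],[0,0,-3,-3]]'
python3 - <<'E'
from h import *
ins(566.5,-209.3,110,-48.5); print(pose()[1].round(3).tolist())
E
```

```text
time_s: 28.87
ee_pos: [710.0, 93.5, 306.1]
tool_rot: [0.032, 0.824, -0.558, -0.09]
contact_force: [-0.0, -0.4, -4.0]
finger_gap: 0.301
time_s: 29.37
ee_pos: [714.5, 92.4, 336.2]
tool_rot: [0.013, 0.916, -0.391, -0.089]
contact_force: [-0.7, 0.6, -2.3]
finger_gap: 0.305
t 29.37 pos [714.5  92.4 336.2] jaw -46.7 tilt [-0.153  0.093 -0.984] gap 0.305 F [-0.7  0.6 -2.3] | shift [0. 0. 0.] turn 1.8
tip [543.4 -25.2 131.7] need [151.3 109.1   8.9]
[[0.678, -0.715, -0.173], [-0.719, -0.693, 0.046], [-0.153, 0.093, -0.984]]
```

```bash

python3 -m creep '[[8,6,-1,1],[13,9,-1,1],[13,9,-1,0],[13,9,-1,0],[13,9,-1,0],[13,9,-1,0],[13,9,-1,0],[13,9,-1,0],[13,9,-1,0],[13,9,-1,0],[12,9,-1,0],[10,8,0,0]]'
python3 - <<'E'
from h import *
L=boxpose("s20"); ins(566.5,-209.3,90,-48.5); print(pose()[1].round(3).tolist())
c=load("s20"); print("tip px",proj(c,[tip(),tip()+[0,0,11]]).round(1),"lock px",proj(c,[[566.5,-209.3,82]]).round(1))
u,v=proj(c,[tip()])[0].round().astype(int); np.set_printoptions(linewidth=250); print(u,v); I=c["color"].astype(int); print((I[v-8:v+7,u-9:u+10].sum(2)//3)); print((I[v-8:v+7,u-9:u+10,0]-I[v-8:v+7,u-9:u+10,2]))
E
```

```text
time_s: 30.37
ee_pos: [736.6, -107.4, 337.5]
tool_rot: [0.015, 0.907, -0.412, -0.088]
contact_force: [-0.8, 1.0, -2.7]
finger_gap: 0.298Traceback (most recent call last):
  File "<stdin>", line 2, in <module>
  File "h.py", line 47, in boxpose
    o[k]=atz(c,[(np.average(u,weights=w),np.average(v,weights=w))],72.5)[0]
                 ~~~~~~~~~~^^^^^^^^^^^^^
    raise ZeroDivisionError(
        "Weights sum to zero, can't be normalized")
ZeroDivisionError: Weights sum to zero, can't be normalized
```

```bash
python3 - <<'E'
from h import *
ins(566.5,-209.3,92,-48.5); print(pose()[1].round(3).tolist())
c=load("s20"); print("tip px",proj(c,[tip(),tip()+[0,0,11]]).round(1),"lock px",proj(c,[[566.5,-209.3,82]]).round(1))
u,v=proj(c,[tip()])[0].round().astype(int); np.set_printoptions(linewidth=250); print(u,v); I=c["color"].astype(int); print((I[v-8:v+9,u-9:u+10].sum(2)//3)); print((I[v-8:v+9,u-9:u+10,0]-I[v-8:v+9,u-9:u+10,2]))
E
```

```text
t 30.42 pos [ 736.4 -110.2  337.1] jaw -49.4 tilt [-0.147  0.101 -0.984] gap 0.303 F [-0.  -2.4 -3.1] | shift [0. 0. 0.] turn -0.9
tip [ 559.7 -221.6  133.9] need [  1.2 -17.4  40.7]
[[0.643, -0.746, -0.172], [-0.752, -0.658, 0.045], [-0.147, 0.101, -0.984]]
tip px [[184.6 176. ]
 [183.9 173.3]] lock px [[190.3 191.6]]
185 176
[[118 123 114 122 139 140 129 104  88  85  85  85  85  87  87  88  90  90  89]
 [130 140 124 123 136 142 133 108  91  87  85  86  84  85  86  84  88  88  87]
 [129 144 135 124 135 143 135 111  91  86  87  85  88  85  88  85  87  87  86]
 [124 144 148 132 135 140 137 116  99  91  89  86  89  92  89  88  86  87  86]
 [120 140 153 135 127 137 136 121 106  97  90  89  93 100  99  90  89  86  88]
 [118 139 153 134 120 131 133 126 116 105  96  95 106 114 109 102  94  90  86]
 [119 138 154 134 113 121 129 129 122 112 103 107 115 121 118 113 105  98  91]
 [122 142 156 134 107 111 124 131 126 119 109 112 118 122 125 121 116 108 100]
 [125 149 158 135 102 100 119 128 130 123 112 113 121 125 124 124 121 118 111]
 [129 153 161 133  97  90 108 122 129 125 114 118 128 130 12
[... 893 characters left out ...]
-4  0  6 14 29 32 20 14 19 32 46 57 63]
 [11 12 12 11  7  1  2  5  5  9 14 14  5  0  4 12 24 38 52]
 [11 12 13 12 10  9  9 12 11  8  6  2  0 -2 -1  1  6 17 33]
 [10 12 12 12 13 14 12 13 13  9  7  6  6  2 -2 -3  0  4 14]
 [11 12 11 12 13 13 13 12 13 12 12 23 30 22  6 -3 -4 -3  2]
 [11 13 12 13 13 14 12 12 12 14 21 49 70 56 21  1 -3 -4 -4]
 [11 12 12 13 15 14 11 10 10 14 26 65 97 79 34  3 -4 -4 -4]
 [13 14 12 12 15 14 10  6 11 14 23 57 89 73 28  2 -4 -3 -4]
 [13 14 11 12 15 16  9  7  8 12 17 36 56 41 13 -1 -3 -5 -3]
 [14 11 11 16 18 13  7  5  8 10 13 18 22 12  1 -4 -5 -4 -5]
 [12 11 12 16 16 13  9  5  5  9 12 11  8  2 -3 -3 -4 -5 -3]
 [10 10 12 15 15 12  6  3  5  8 11 11  8  3 -2 -2 -4 -4 -4]]
```

```bash

python3 -m creep '[[0,-4,8,-1],[0,-4,8,0],[0,-4,8,0],[0,-3,8,0],[0,-2,6,0]]'
python3 - <<'E'
from h import *
ins(566.5,-209.3,84,-48.5)
E
```

```text
time_s: 30.83
ee_pos: [743.3, -95.8, 295.1]
tool_rot: [0.014, 0.91, -0.404, -0.088]
contact_force: [0.0, 0.0, -3.7]
finger_gap: 0.305
t 30.83 pos [743.3 -95.8 295.1] jaw -48.3 tilt [-0.149  0.096 -0.984] gap 0.305 F [ 0.   0.  -3.7] | shift [0. 0. 0.] turn 0.2
tip [ 569.2 -209.6   91. ] need [-1.   1.1  7.4]
```

```bash

python3 -m creep '[[0,0,4,0],[0,0,4,0],[0.5,0,3,0]]'
python3 - <<'E'
from h import *
ins(566.5,-209.3,76,-48.5); print(pose()[2]["ft_torque"])
E
python3 -m creep '[[0.5,0,2,0],[0.5,0,2,0]]'
python3 - <<'E'
from h import *
ins(566.5,-209.3,76,-48.5); print(pose()[2]["ft_torque"])
E
```

```text
time_s: 31.08
ee_pos: [741.4, -92.5, 280.8]
tool_rot: [0.014, 0.911, -0.402, -0.09]
contact_force: [-1.0, -2.3, 0.4]
finger_gap: 0.304
t 31.08 pos [741.4 -92.5 280.8] jaw -48.1 tilt [-0.152  0.098 -0.984] gap 0.304 F [-1.  -2.3  0.4] | shift [0. 0. 0.] turn 0.4
tip [ 567.1 -207.    77.3] need [1.5 1.9 1.3]
[-0.79548331  0.52946336  0.26624572]
time_s: 31.25
ee_pos: [741.0, -93.2, 277.3]
tool_rot: [0.016, 0.911, -0.402, -0.09]
contact_force: [-1.5, -0.6, 0.8]
finger_gap: 0.302
t 31.25 pos [741.  -93.2 277.3] jaw -48.1 tilt [-0.151  0.102 -0.983] gap 0.302 F [-1.5 -0.6  0.8] | shift [0. 0. 0.] turn 0.4
tip [ 566.4 -208.3   74.4] need [ 0.6  0.7 -1.7]
[-0.65890201  0.80838019 -0.03577183]
```

```bash

python3 -m creep '[[0.5,0.5,2,0],[0.5,0,2,0]]'
python3 - <<'E'
from h import *
ins(566.5,-209.3,76,-48.5); print(pose()[2]["ft_torque"])
E
```

```text
time_s: 31.42
ee_pos: [740.5, -94.8, 274.5]
tool_rot: [0.017, 0.911, -0.403, -0.09]
contact_force: [-1.7, 0.1, 1.5]
finger_gap: 0.306
t 31.42 pos [740.5 -94.8 274.5] jaw -48.1 tilt [-0.15   0.103 -0.983] gap 0.306 F [-1.7  0.1  1.5] | shift [0. 0. 0.] turn 0.4
tip [ 565.7 -210.2   71.8] need [-0.8 -0.7 -4.2]
[-0.67162635  0.84785072 -0.08432159]
```

```bash

python3 -m creep '[[0,1.5,-3,0],[0,1.5,0,0]]'
python3 - <<'E'
from h import *
ins(566.5,-209.3,76,-48.5); print(pose()[2]["ft_torque"])
E
python3 -m creep '[[0,0,2,0],[0,0,2,0]]'
python3 - <<'E'
from h import *
ins(566.5,-209.3,76,-48.5); print(pose()[2]["ft_torque"])
E
```

```text
time_s: 31.58
ee_pos: [738.9, -97.1, 277.1]
tool_rot: [0.016, 0.911, -0.403, -0.089]
contact_force: [0.6, -1.4, -2.5]
finger_gap: 0.3
t 31.58 pos [738.9 -97.1 277.1] jaw -48.1 tilt [-0.15   0.1   -0.984] gap 0.3 F [ 0.6 -1.4 -2.5] | shift [0. 0. 0.] turn 0.4
tip [ 564.4 -211.9   74. ] need [-0.9 -3.1 -2.2]
[-0.05364047 -0.1610606  -0.00360829]
time_s: 31.75
ee_pos: [738.4, -97.1, 273.3]
tool_rot: [0.014, 0.911, -0.403, -0.088]
contact_force: [-0.8, -0.3, -2.5]
finger_gap: 0.301
t 31.75 pos [738.4 -97.1 273.3] jaw -48.2 tilt [-0.149  0.098 -0.984] gap 0.301 F [-0.8 -0.3 -2.5] | shift [0. 0. 0.] turn 0.3
tip [ 564.4 -211.6   69.6] need [-1.3 -2.5 -6.6]
[-0.05695944 -0.14263877 -0.03415595]
```

Contact released, so the blade has dropped into the slot. I'll seat it.

```bash

python3 -m creep '[[0.3,0,2,0],[0.3,0,2,0]]'
python3 - <<'E'
from h import *
ins(566.5,-209.3,70,-48.5); print(pose()[2]["ft_torque"])
E
```

```text
time_s: 31.92
ee_pos: [738.3, -97.1, 269.5]
tool_rot: [0.014, 0.911, -0.403, -0.088]
contact_force: [1.2, 0.9, 2.0]
finger_gap: 0.3
t 31.92 pos [738.3 -97.1 269.5] jaw -48.1 tilt [-0.149  0.096 -0.984] gap 0.3 F [1.2 0.9 2. ] | shift [0. 0. 0.] turn 0.4
tip [ 564.6 -211.6   65.4] need [-1.1 -2.5 -4.7]
[-0.27306132  0.33288749 -0.01846781]
```

```bash
sed -i 's/184.7,225.4\])/184.7,219.4])/' h.py
python3 -m creep '[[0,0,-1.2,0],[9.7,0.3,-0.4,3],[9.7,0.3,-0.4,3],[9.7,0.3,-0.4,3],[9.7,0.3,-0.4,3]]'
python3 - <<'E'
from h import *
ins(564.6,-211.6,73.5,-68); print(pose()[2]["ft_torque"])
L=boxpose("s21")
E
```

```text
time_s: 32.33
ee_pos: [761.1, -127.5, 265.9]
tool_rot: [0.025, 0.863, -0.498, -0.087]
contact_force: [0.1, -0.4, -3.4]
finger_gap: 0.302
t 32.33 pos [ 761.1 -127.5  265.9] jaw -60.4 tilt [-0.126  0.129 -0.984] gap 0.302 F [ 0.1 -0.4 -3.4] | shift [0. 0. 0.] turn 7.6
tip [ 564.9 -210.7   73.9] need [0.7 0.7 0.4]
[-0.08837208 -0.17827344  0.14998386]
box yaw -103.6 home slot -58.6 lock [ 567.4 -208.6] sep 40.3
```

```bash

python3 -m creep '[[9.7,0.6,0,3],[9.7,0.6,0,3],[6.5,0.4,0,2]]'
python3 - <<'E'
from h import *
ins(564.6,-211.6,73.5,-68); p,R,s=pose();print(s["ft_torque"],(p+R@[32,0,190]).round())
L=boxpose("s22")
E
```

```text
time_s: 32.63
ee_pos: [772.3, -152.1, 262.3]
tool_rot: [0.03, 0.824, -0.559, -0.084]
contact_force: [1.3, 0.6, -0.7]
finger_gap: 0.3
t 32.63 pos [ 772.3 -152.1  262.3] jaw -68.7 tilt [-0.106  0.143 -0.984] gap 0.3 F [ 1.3  0.6 -0.7] | shift [0. 0. 0.] turn -0.7
tip [ 565.2 -211.1   72.9] need [ 0.2  0.8 -0.5]
[-0.02248043  0.04225284  0.07104564] [ 751. -173.   72.]
box yaw -105.4 home slot -60.4 lock [ 566.6 -209. ] sep 40.1
```

```bash

python3 -m creep '[[9.7,0.6,-0.6,3],[9.7,0.6,-0.5,3],[0,0,-0.5,0],[0,0,-0.5,0]]'
python3 - <<'E'
from h import *
ins(564.6,-211.6,73.5,-68); p,R,s=pose();print(s["ft_torque"],(p+R@[32,0,190]).round(),R.round(3).tolist())
L=boxpose("s23")
E
```

```text
time_s: 33.02
ee_pos: [778.0, -170.7, 261.4]
tool_rot: [0.033, 0.795, -0.6, -0.083]
contact_force: [0.8, 0.9, -3.3]
finger_gap: 0.304
t 33.02 pos [ 778.  -170.7  261.4] jaw -74.5 tilt [-0.093  0.153 -0.984] gap 0.304 F [ 0.8  0.9 -3.3] | shift [0. 0. 0.] turn -6.5
tip [ 565.  -211.5   73.8] need [0.  0.4 0.4]
[ 0.08256866 -0.24345271  0.02203122] [ 754. -192.   72.] [[0.266, -0.949, -0.172], [-0.96, -0.277, 0.048], [-0.093, 0.153, -0.984]]
box yaw -106.7 home slot -61.7 lock [ 566.5 -209.5] sep 40.9
```

```bash

python3 -m creep '[[-9.7,0.2,-0.5,-3],[-6.5,0.2,-0.5,-2],[-0.5,1,-6,0],[-1,2,-10,0],[-1,2,-12,0],[-1,2,-12,0],[-1,2,-12,0]]'
python3 -m creep '[[-10,0,-1,0],[-14,0,-1,0],[-14,0,-1,0],[-14,0,-1,0],[-14,0,-1,0],[-14,0,-1,0],[-14,0,-1,0],[-14,0,-1,0],[-14,0,-1,0],[-14,0,-1,0],[-14,0,-1,0],[-14,0,-1,0]]'
python3 - <<'E'
from slot import *
p,R,s=pose(); L=boxpose("s24"); ins(L[0],L[1],110); c=load("s24")
fit([c["color"]]+[arm.read_camera("scene")["color"] for _ in range(4)],c,L)
c=shot("top","top24"); fit([c["color"]]+[arm.read_camera("top")["color"] for _ in range(4)],c,L)
E
```

```text
time_s: 33.65
ee_pos: [770.8, -153.4, 317.8]
tool_rot: [0.03, 0.823, -0.56, -0.089]
contact_force: [0.3, 0.7, -3.1]
finger_gap: 0.302
time_s: 34.65
ee_pos: [711.4, 5.9, 362.7]
tool_rot: [0.027, 0.822, -0.564, -0.08]
contact_force: [0.2, 0.7, -3.5]
finger_gap: 0.307Traceback (most recent call last):
  File "<stdin>", line 2, in <module>
  File "h.py", line 47, in boxpose
    o[k]=atz(c,[(np.average(u,weights=w),np.average(v,weights=w))],72.5)[0]
                 ~~~~~~~~~~^^^^^^^^^^^^^
    raise ZeroDivisionError(
        "Weights sum to zero, can't be normalized")
ZeroDivisionError: Weights sum to zero, can't be normalized
```

```bash

python3 -m creep '[[-12,-5,0,0],[-15,-6,2,0],[-15,-6,2,0],[-15,-6,2,0],[-12,-5,2,0]]'
python3 - <<'E'
from slot import *
p,R,s=pose(); ins(500,30,60); print("handle corners z",[(p+R@[a,b,0]).round(0).tolist() for a,b in((0,0),)],R.round(3).tolist())
L=np.array([566.5,-209.5])
try: L=boxpose("s24")
except Exception as e: print("occluded"); shot("scene","s24")
c=load("s24"); fit([c["color"]]+[arm.read_camera("scene")["color"] for _ in range(4)],c,L)
c=shot("top","top24"); fit([c["color"]]+[arm.read_camera("top")["color"] for _ in range(4)],c,L)
E
```

```text
time_s: 35.12
ee_pos: [710.8, 89.6, 359.1]
tool_rot: [0.026, 0.822, -0.564, -0.079]
contact_force: [-1.0, -0.8, -2.5]
finger_gap: 0.3
t 35.12 pos [710.8  89.6 359.1] jaw -69.3 tilt [-0.101  0.132 -0.986] gap 0.3 F [-1.  -0.8 -2.5] | shift [0. 0. 0.] turn None
tip [505.4  32.8 167.2] need [ 11.6  -8.2 106.4]
handle corners z [[711.0, 90.0, 359.0]] [[0.352, -0.922, -0.16], [-0.93, -0.363, 0.047], [-0.101, 0.132, -0.986]]
box yaw -106.8 home slot -61.8 lock [ 566.5 -209.5] sep 41.0
[(0.936, -63, -0.5, -0.25), (0.935, -60, -0.5, -0.25), (0.935, -66, -0.5, 0.0), (0.934, -57, -0.5, -0.25), (0.933, -69, -0.5, 0.0), (0.933, -54, -0.5, -0.25)]
[(0.854, -60, 0.75, 0.5), (0.853, -57, 0.75, 0.5), (0.853, -63, 0.75, 0.5), (0.85, -54, 0.75, 0.5), (0.849, -66, 0.75, 0.5), (0.844, -69, 0.75, 0.5)]
```

Scene and top fits give about −61° against −61.8° for home, so the lock is home. Now to stand the key down.

```bash

python3 -m creep '[[1,-1,10,0],[1.5,-2,15,0],[1.5,-2,15,0],[1.5,-2,15,0],[1.5,-2,15,0],[1.5,-2,15,0],[1.5,-2,15,0],[1.5,-2,15,0],[1,-1,10,0]]'
python3 - <<'E'
from h import *
p,R,s=pose(); ins(*p)
E
python3 -m creep '[[1,-1,8,0],[1,-1,6,0]]'
python3 - <<'E'
from h import *
p,R,s=pose(); ins(*p)
E
```

```text
time_s: 36.37
ee_pos: [711.0, 82.6, 226.6]
tool_rot: [0.024, 0.82, -0.567, -0.076]
contact_force: [-0.3, 0.2, -3.4]
finger_gap: 0.299
t 36.37 pos [711.   82.6 226.6] jaw -69.6 tilt [-0.098  0.127 -0.987] gap 0.299 F [-0.3  0.2 -3.4] | shift [0. 0. 0.] turn None
tip [506.5  26.9  33.4] need [   0.  -184.7 -219.4]
time_s: 36.53
ee_pos: [710.6, 81.6, 208.9]
tool_rot: [0.025, 0.82, -0.567, -0.078]
contact_force: [0.1, 0.6, -2.3]
finger_gap: 0.298
t 36.53 pos [710.6  81.6 208.9] jaw -69.7 tilt [-0.099  0.13  -0.987] gap 0.298 F [ 0.1  0.6 -2.3] | shift [0. 0. 0.] turn None
tip [505.4  26.1  16.4] need [  -0.  -184.7 -219.4]
```

```bash

python3 -m creep '[[0.3,-0.5,4,0],[0.3,-0.5,3,0],[0,0,2,0]]'
python3 - <<'E'
from h import *
p,R,s=pose(); ins(*p)
E
python3 -m creep '[[0,0,0.3,0],[0,0,0.3,0],[0,0,0.3,0],[0,0,0,0],[0,0,0,0],[0,0,0,0],[0,0,0,0],[0,0,0,0],[0,0,0,0]]' 0.8
python3 -m creep '[[-1,1,-8,0],[-1.5,2,-15,0],[-2,2.5,-20,0],[-2,2.5,-20,0],[-2,2.5,-20,0],[-2,2.5,-20,0],[-2,2.5,-20,0],[0,0,0,0]]'
python3 - <<'E'
from slot import *
p,R,s=pose(); go(*p); c=shot("wrist","w25"); H=cv2.cvtColor(c["color"],cv2.COLOR_RGB2HSV).astype(int)
m=((H[...,0]>7)&(H[...,0]<20)&(H[...,1]>190)&(H[...,2]>150)).astype(np.uint8)
n,l,st,ce=cv2.connectedComponentsWithStats(m); k=1+st[1:,4].argmax(); v,u=np.nonzero(l==k); q=cv2.boxPoints(cv2.minAreaRect(np.c_[u,v].astype(np.float32))); w=atz(c,q,36); print(w.round(1),w.mean(0).round(1))
Z=cloud(c)[l==k]; A=np.c_[Z[:,:2]-Z[:,:2].mean(0),np.ones(len(Z))]; print("top z",np.percentile(Z[:,2],[5,50,95]).round(1),"slope",np.linalg.lstsq(A,Z[:,2],rcond=None)[0].round(3))
L=boxpose("s25"); c=load("s25"); fit([c["color"]]+[arm.read_camera("scene")["color"] for _ in range(4)],c,L)
c=shot("top","top25"); fit([c["color"]]+[arm.read_camera("top")["color"] for _ in range(4)],c,L)
a=load("top0")
for nm,uv in(("jar",(378,244)),("can",(362,155)),("tee",(316,210)),("elb",(326,260)),("valve",(234,180)),("tape",(320,162)),("spanner",(185,205))):
    u,v=uv; A=a["color"][v-14:v+14,u-14:u+14]; B=c["color"][v-22:v+22,u-22:u+22]; r=cv2.matchTemplate(B,A,cv2.TM_CCOEFF_NORMED); _,mx,_,loc=cv2.minMaxLoc(r); print(nm,round(mx,3),"px shift",loc[0]-8,loc[1]-8)
E
```

```text
time_s: 36.78
ee_pos: [710.6, 81.4, 200.7]
tool_rot: [0.026, 0.82, -0.567, -0.078]
contact_force: [-7.3, -1.0, 12.8]
finger_gap: 0.305
t 36.78 pos [710.6  81.4 200.7] jaw -69.7 tilt [-0.099  0.131 -0.986] gap 0.305 F [-7.3 -1.  12.8] | shift [0. 0. 0.] turn None
tip [505.1  25.9   8.5] need [   0.  -184.7 -219.4]
time_s: 37.53
ee_pos: [713.1, 81.5, 206.2]
tool_rot: [0.023, 0.82, -0.567, -0.074]
contact_force: [0.3, 0.3, 0.4]
finger_gap: 0.802
time_s: 38.2
ee_pos: [712.0, 82.1, 343.3]
tool_rot: [0.023, 0.82, -0.567, -0.074]
contact_force: [0.1, 0.4, 1.3]
finger_gap: 0.8
t 38.2 pos [712.   82.1 343.3] jaw -69.6 tilt [-0.095  0.121 -0.988] gap 0.8 F [0.1 0.4 1.3] | shift [0. 0. 0.] turn None
[[619.1  84.8  36. ]
 [716.6 116.4  36. ]
 [725.   91.9  36. ]
 [629.4  57.4  36. ]] [672.5  87.6  36. ]
top z [34.8 36.4 37.6] slope [ 0.161 -0.152 37.206]
box yaw -106.7 home slot -61.7 lock [ 566.5 -209.6] sep 40.9
[(0.935, -60, -0.5, 0.0), (0.935, -63, -0.5, -0.25), (0.935, -66, -0.5, 0.0), (0.934, -57, -0.5, 0.0), (0.933, -69, -0.5, 0.0), (0.932, -54, -0.5, -0.25)]
[(0.855, -60, 0.75, 0.5), (0.854, -57, 0.75, 0.5), (0.853, -63, 0.75, 0.5), (0.851, -54, 0.75, 0.5), (0.85, -66, 0.75, 0.5), (0.845, -69, 0.75, 0.5)]
jar 1.0 px shift 0 0
can 1.0 px shift 0 0
tee 0.968 px shift 0 0
elb 0.999 px shift 0 0
valve 0.999 px shift 0 0
tape 1.0 px shift 0 0
spanner 0.999 px shift 0 0
```

```bash
python3 -c "
from cell import arm
print(arm.sign_off())"
```

```text
the job is handed in; nothing more can be done
None
```

The job is handed in at about 38 s, and my last checks say every end condition is met. I was not given a verdict.

**What I did:** I hooked the key behind the pull bar and dragged the box out. I then turned the lid lock with the blade and stood the key back on the bench on its handle. During the turning the blade also shifted the box about 3 cm and turned it about 13°.

**A fault I had to mend:** After the first turn the cameras showed the lock about 10° short, because the blade was only in the bevelled lips of the slot. I set the key down, took it up again, seated the blade fully in the slot and turned until the box began to follow.

**Last checks:**

| Item | Reading |
|---|---|
| Lock slot | about −60° to −61°, with home at −61.7° (scene and top cameras), so home within 1–2° |
| Box centre | about 210 mm in front of the first pipe's axis (145 needed) |
| Key | handle top at about 36 mm, so standing flat; blade more than 200 mm from the box |
| Jar, can, tee, elbow, valve, tape, spanner | no shift visible in the top view |

**What disagreed or went unseen:**
- **Key level:** a fitted slope over the handle's top came out large (0.16 and −0.15). I put that down to stray depth readings, since the heights themselves were even.
- **Tool tilt:** the tool drifted to as much as 0.19 rad off vertical during the run, and I had no way to command it back.
- **Lock fit:** the camera fit of the slot angle is a shallow one, good to a few degrees. I did not confirm the final angle with the closer wrist camera.

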